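Take the wrongly packed wax cake out of the case

TASK

Open the hinged wooden case and check the three wax cakes in it against the layout board lying in front of it: one cake is packed in the place where the board shows a disc instead of a cake outline. Take that cake out, lay it flat on the open worktop and let go, then take it again by its two short ends and set it gently (no dropping) flat between the walls of the wooden cradle, centred in it. Finally shut the lid fully; leave the other two cakes in their places and do not disturb the small things standing around.

Things in the scene. Friction and masses are not known exactly. Their poses are not given: they have to be found in the camera images.
- case: fixed wooden case, 120 (its x) x 324 (its y) x 48 mm high without lid; origin at the centre of its underside, x pointing away from the robot (to the hinge), y to the left, z up. Walls and floor 5 mm. The cakes lie in a trough from x = -55 to +7 mm; ribs 8 mm high, 3 mm thick at y = -52 and +52 mm part it in three places; behind it a solid ledge 40 mm high. Position and yaw vary
- lid (a joint): angle of the case's lid in rad: 0 = shut, grows as it opens, stop at 1.9; starts at 0 to 0.12. The hinge is stiff: the lid stays wherever it is left (about 0.13 N m of friction; lid 150 g, 120 x 324 x 8 mm). The hinge line runs along the case's y at the case's x = +60, z = 48.5 mm
- lid_handle (a point): centre of the lid's round steel bar handle (11 mm thick, 100 mm long along the case's y, on two 8 mm thick feet 42 mm either side of the centre), 35 mm above the lid's upper face and 106 mm in front of the hinge line when shut; it moves with the lid
- lid_hinge (a point): point on the hinge line, at the middle of the case's length, on the lid's underside
- place_left (a point): centre of the left (+y) place of the case, on the trough floor (5 mm above the worktop); case x = -24, y = +104 mm. A cake here has only about 3 mm of room in front and behind, but 25 mm or more on its left and right
- place_mid (a point): centre of the middle place, case x = -24, y = 0 mm, on the trough floor; same room
- place_right (a point): centre of the right (-y) place, case x = -24, y = -104 mm, on the trough floor; same room
- cake_0: beeswax cake, a flat block 40 (its x) x 55 (its y) x 18 mm with rounded edges, 60 g; origin at the centre of its underside, z up. Starts in the left place of the case with its 55 mm length across the trough (along the case's x). The worktop between case and cradle is always free at x = 0.44 to 0.50, y = -0.22 to -0.16 m
- cake_1: beeswax cake, a flat block 40 (its x) x 55 (its y) x 18 mm with rounded edges, 60 g; origin at the centre of its underside, z up. Starts in the middle place of the case with its 55 mm length across the trough (along the case's x). The worktop between case and cradle is always free at x = 0.44 to 0.50, y = -0.22 to -0.16 m
- cake_2: beeswax cake, a flat block 40 (its x) x 55 (its y) x 18 mm with rounded edges, 60 g; origin at the centre of its underside, z up. Starts in the right place of the case with its 55 mm length across the trough (along the case's x). The worktop between case and cradle is always free at x = 0.44 to 0.50, y = -0.22 to -0.16 m
- board: fixed dark layout board on the worktop in front of the case, 66 (its x) x 300 (its y) x 6 mm; origin at the centre of its underside, x away from the robot, y to the left. Three fields in a row (centres at y = +95, 0 and -95 mm) stand for the left, middle and right place of the case; each bears one flat raised wooden pattern
- disc_pattern: fixed flat wooden disc, 48 mm across, 4 mm thick, on one field of the board: the matching place of the case is kept for a round tin, so no cake belongs there; origin at the centre of its underside. Which field bears it varies
- cake_pattern_0: fixed flat wooden rectangle, 55 x 40 x 4 mm, on another field of the board: a cake belongs in that place; origin at the centre of its underside
- cake_pattern_1: the same, on the third field
- cradle: fixed wooden cradle to the right, 60 (its x) x 50 (its y) x 50 mm; origin at the centre of its underside. A channel along its y, open at both ends: floor 12 mm above the worktop, 45 mm wide between walls at -x and +x, straight up to 38 mm above the worktop, flared outward above. A cake lies in it with its length along y and sticks out 2.5 mm at each end, where fingers have room
- folder: bystander, fixed: white bone folder, 22 x 140 x 9 mm, lying; origin at the centre of its underside
- spool: bystander: wooden thread spool, 39 mm across, 58 mm high, upright; origin at the centre of its underside
- dropper: bystander: amber dropper bottle, 37 mm across, 108 mm high, upright; origin at the centre of its underside
- rubber_block: bystander: small eraser, 23 x 50 x 13 mm, lying; origin at the centre of its underside
Mind the look-alikes: they are no part of the job. What is shaped like the cradle but green or red is not meant.

How it is judged:
By the outcome, as a careful person would: the job done as asked, in the order asked, and still so for the second after the job is handed in, with the robot touching nothing.
It also fails if it takes over 72 s, if anything falls off the work surface, if the arm or the gripper's body presses on something with over 40 N, if the wrist force passes 120 N, or if a joint passes its speed limit or range.

ROBOT

A 6-joint arm with a two-finger parallel gripper is mounted at the origin on a cart in front of the work surface, level with it; the furniture and walls round the work are solid. World frame = base frame: x ahead of the robot, y to its left, z up, the work surface at z = 0. Lengths are in m, angles in rad, forces in N, time in s.
With the tool pointing down it reaches from about 0.35 to 0.975 m from the base axis. Payload 4.9 kg.
Tool frame: the origin (TCP) lies on the centre line of the jaws, within the pads' length; the fingertips stand 22 mm ahead of it and the grasp point (between the pads) lies 3 mm ahead of it; z points along the fingers, y is the direction in which the jaws open and shut (so a half turn about z gives the same grasp; the last joint's range is limited). The gripper opens to 85 mm and grips with 20 to 120 N. Pads are 22 mm wide; open, the fingers measure 114 mm over their backs; the gripper's body (76 mm by 85 mm) begins 54 mm behind the grasp point. The pads swing forward as they close: fully open they stand 13 mm farther back than shut.
Start: joints at [-1.397, 0.053, 1.613, -0, 1.476, -0.119], TCP at [0.18, -0.598, 0.253] pointing down, gripper open.
Joint ranges: [-3.01, 3.01], [-1.01, 2.22], [0.06, 2.58], [-1.02, 4.17], [0.09, 2.62], [-3.14, 3.14]. Speed limits (rad/s): [2.57, 2.57, 3.14, 3.14, 3.14, 3.14].

INTERFACE

Orientations are given as a rotation vector (axis times angle).
In Python, from station import status, imaging, manip gives the robot as it stands. The module is installed in compiled form; this text tells all that it offers.
- The arm moves only by the tool move_arm, never from a script. Its argument "moves" is a list of rows, each a list of 2 entries, a list of its own where there are three numbers: the shift along the tool's x, y, z in mm, then the turn, a rotation vector about the tool's x, y, z in rad. A call has 1 to 8 rows; each row shifts and turns the pose as measured when the row begins, along the tool's axes as they then stand; what a row does not reach is not made up. A row lasts 1/8 s, in which the tool goes at most 62.5 mm and 10.7 degrees, less where a joint would pass 70% of its speed; a pose out of reach is approached as far as the arm can. A call with a gripper value outside its range is refused whole. "claw" is the opening, from -1 (shut) to 1 (fully open), set as the call begins (left out, the last holds). The fingers move at their own pace and stop on an object; "newtons" is the grip in N (left out, the last holds). Time passes only in rows, so rows that do not move let the fingers close. It gives the time, the measured TCP pose, the force and the opening at its end, in the units of the state.
- status.get_state(): the state, without advancing time (a new reading comes with each control period).
- imaging.read_camera(name): name is "scene" or "side" or "wrist"; returns a dict with "img" (384x512x3 uint8, blue, green, red), "fx", "fy", "cx", "cy" (pixels), "xyz" and "orientation" of the camera in the world. Camera axes: x right, y up, looking along -z (the intrinsics and any distortion apply to the point x, -y, -z); pixel columns grow to the right and rows downward; lengths in m; the calibration is good to about 2 mm. A picture is of the moment at which its call begins. There is no depth.
- manip.close_job(): hands the job in, once; it reports no verdict.
The state is a dict: "t": time; "qpos": joint angles; "qd": joint speeds; "joint_torque": joint torques, N m; "eef_pos": TCP position; "ee_rot": TCP orientation; "ft_force": force on the tool from outside, world axes, zero at the start; "moment": the same for the moment, N m; "opening": finger opening in m.
Only numpy, scipy, OpenCV 4.12 (cv2) and the standard library are available. Lean on these libraries where they do the work, as an engineer would, in place of code of your own. Each camera call takes 0.05 s, during which the arm holds its last target.

## Working session

There is one attempt and no reset: what is moved stays moved. The work goes in short steps, Python scripts to look and compute and a tool call to move; the robot and the scene stay as the last step left them, time stands still between calls to the robot, and variables do not carry over. Pictures are saved under pics/ and viewed, and the job is handed in when it is done.

Besides the shell and the picture viewer there is one more tool, called after "Emit:" as name(argument=value, ...) on one line, values as JSON. move_arm: Moves the arm, as the interface text tells. Its arguments: {"type":"object","properties":{"moves":{"type":"array","items":{"type":"array"}},"claw":{"type":"number"},"newtons":{"type":"number"}},"required":["moves"]}

```bash
mkdir -p pics; cat > h.py <<'E'
import numpy as np, cv2
from scipy.spatial.transform import Rotation as R
from station import status, imaging, manip
def cam(n):
    return imaging.read_camera(n)
def Rm(c):
    o=np.array(c['orientation'],float)
    return R.from_rotvec(o).as_matrix() if o.shape==(3,) else (R.from_quat(o).as_matrix() if o.shape==(4,) else o)
def ray(c,u,v):
    d=np.array([(u-c['cx'])/c['fx'],-(v-c['cy'])/c['fy'],-1.])
    return np.array(c['xyz']),Rm(c)@d
def onz(c,u,v,z):
    o,d=ray(c,u,v); return o+d*(z-o[2])/d[2]
def proj(c,p):
    q=Rm(c).T@(np.array(p)-np.array(c['xyz']))
    return np.array([c['cx']+c['fx']*q[0]/-q[2], c['cy']-c['fy']*q[1]/-q[2]])
E
python3 - <<'E'
from h import *
print(status.get_state())
import pickle
for n in ('scene','side','wrist'):
    c=cam(n); cv2.imwrite(f'pics/{n}0.png',c['img']); pickle.dump(c,open(f'{n}0.pkl','wb')); print(n,{k:v for k,v in c.items() if k!='img'})
E
```

```text
{'t': 0.0, 'qpos': array([-1.39698252e+00,  5.33538863e-02,  1.61434306e+00, -3.76976971e-05,
        1.47600498e+00, -1.18996375e-01]), 'qd': array([-1.56222517e-05, -1.73147949e-04,  1.25255697e-03,  8.06422685e-04,
       -2.15690597e-03,  2.06792569e-03]), 'joint_torque': array([-7.44645058e-04, -3.93681514e+01, -3.70180035e+01, -1.38186451e-04,
        7.00630015e-03, -5.98012520e-06]), 'eef_pos': array([ 0.1802911 , -0.59780409,  0.25203552]), 'ee_rot': array([-3.10589786e+00, -4.58001968e-01,  1.49621070e-04]), 'ft_force': array([-0.47037776, -0.84162074,  0.60265087]), 'moment': array([-0.00816085,  0.00456856,  0.01335262]), 'opening': 0.08563189690225223}
scene {'fx': 489.6480876515383, 'fy': 489.6480876515383, 'cx': 250.83369485311752, 'cy': 186.39641086664497, 'xyz': array([-0.32897003, -0.75483553,  1.34273687]), 'orientation': array([ 0.66181249, -0.35148941, -0.90125251])}
side {'fx': 385.1467281115153, 'fy': 385.1467281115153, 'cx': 257.4632161584048, 'cy': 196.65218562223498, 'xyz': array([0.04353058, 0.59987389, 0.56750327]), 'orientation': array([ 0.40448485, -1.31206304, -2.19351929])}
wrist {'fx': 312.3278839985035, 'fy': 312.3278839985035, 'cx': 258.0828744386771, 'cy': 192.7683239048767, 'xyz': array([ 0.25631111, -0.5746016 ,  0.37225177]), 'orientation': array([-0.26602693,  0.20082526, -1.26840935])}
```

View pics/scene0.png

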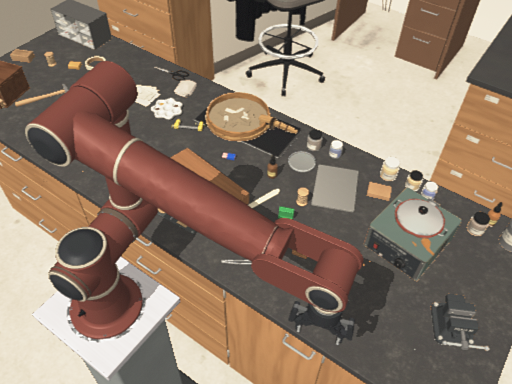

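View pics/side0.png

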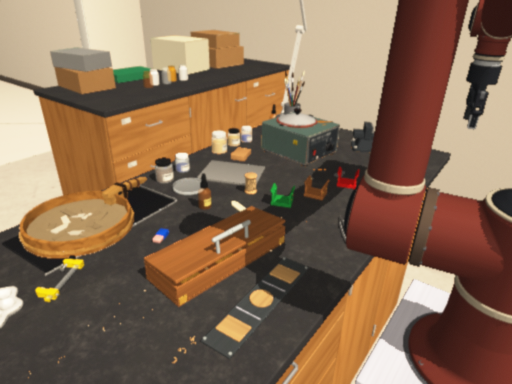

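View pics/wrist0.png

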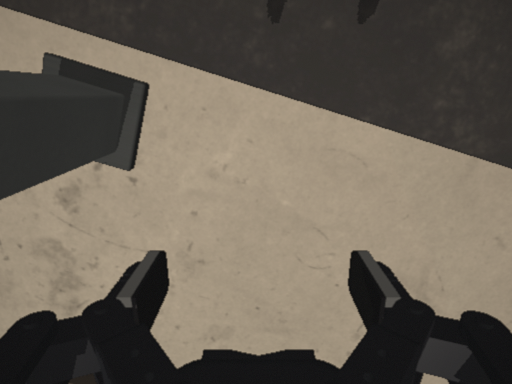

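The side view shows three cradle shapes: green (283,196), wooden brown (317,187) and red (347,178). The brown one is the target. The board's disc is at (262,299), the middle field, with rectangles at (233,330) and (285,273). The case is at (215,250) with its handle at (232,236). I'll check these in a close crop.

```bash
python3 - <<'E'
from h import *
im=cv2.imread('pics/side0.png')
cv2.imwrite('pics/cropA.png',cv2.resize(im[195:360,135:320],None,fx=3.6,fy=3.6,interpolation=cv2.INTER_CUBIC))
cv2.imwrite('pics/cropB.png',cv2.resize(im[155:225,190:370],None,fx=4.4,fy=4.4,interpolation=cv2.INTER_CUBIC))
E
```

```text
(no output)
```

View pics/cropA.png

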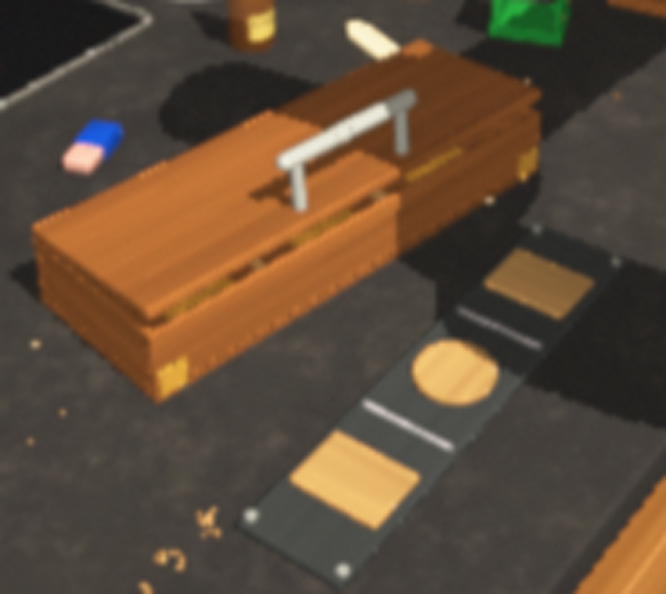

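View pics/cropB.png

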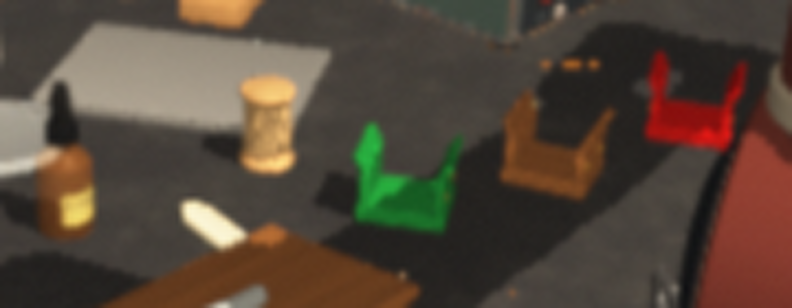

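```bash
python3 - <<'E'
from h import *
import pickle
c=pickle.load(open('side0.pkl','rb'))
def A(x,y): return 135+(x+.5)/3.6-.5,195+(y+.5)/3.6-.5
def B(x,y): return 190+(x+.5)/4.4-.5,155+(y+.5)/4.4-.5
for n,p,z in [('FL',A(160,402),0),('FR',A(538,185),0),('BL',A(44,304),0),('FLtop',A(155,325),.048),('FRtop',A(540,122),.048),
 ('boardFL',A(342,583),.006),('boardBL',A(240,524),.006),('boardBR',A(537,226),.006),('disc',A(455,372),.010),('lidBL',A(35,228),.0565),
 ('hL',A(285,161),.0935),('hR',A(412,98),.0935),
 ('crFL_base',B(502,183),0),('crFR_base',B(588,199),0),('cr far',B(608,150),0),('spool',B(268,160),0),('dropper',B(67,225),0),('greenFL',B(357,216),0),('greenFR',B(445,231),0),('foldertip',B(190,212),0.005),('eraser',A(93,150),.006)]:
    print(n,np.round(onz(c,*p,z),4))
E
```

```text
FL [0.5006 0.2239 0.    ]
FR [ 0.4454 -0.0791  0.    ]
BL [0.6161 0.2097 0.    ]
FLtop [0.5065 0.217  0.048 ]
FRtop [ 0.4498 -0.0836  0.048 ]
boardFL [0.3398 0.2579 0.006 ]
boardBL [0.4028 0.2619 0.006 ]
boardBR [ 0.4168 -0.0331  0.006 ]
disc [0.3779 0.1129 0.01  ]
lidBL [0.6163 0.2079 0.0565]
hL [0.5103 0.1049 0.0935]
hR [0.4935 0.0034 0.0935]
crFL_base [ 0.5394 -0.3367  0.    ]
crFR_base [ 0.4807 -0.3539  0.    ]
cr far [ 0.5041 -0.4295  0.    ]
spool [ 0.6892 -0.2613  0.    ]
dropper [ 0.7375 -0.1037  0.    ]
greenFL [ 0.5929 -0.2343  0.    ]
greenFR [ 0.5352 -0.2543  0.    ]
foldertip [ 0.6791 -0.1614  0.005 ]
eraser [0.7115 0.0867 0.006 ]
```

The crop confirms it: the disc is on the middle field, so the cake to move is cake_1. The wooden cradle is between the green and red ones, and the lid is slightly ajar. Next I'll write a move planner and go for a closer wrist view.

```bash
cat >> h.py <<'E'
def pose():
    s=status.get_state(); return s,np.array(s['eef_pos']),R.from_rotvec(s['ee_rot'])
def down(phi):  # tool down, tool x at world angle phi
    x=[np.cos(phi),np.sin(phi),0]; y=[np.sin(phi),-np.cos(phi),0]
    return R.from_matrix(np.array([x,y,[0,0,-1]]).T)
def plan(wps,vmax=58,wmax=.18,start=None):
    """wps: list of (pos, Rot). prints rows in tool axes"""
    s,p,r=pose(); 
    for P,Q in wps:
        P=np.array(P); dr=(r.inv()*Q).as_rotvec()
        n=max(1,int(np.ceil(max(np.linalg.norm(P-p)*1000/vmax,np.linalg.norm(dr)/wmax))))
        for i in range(n):
            ri=r*R.from_rotvec(dr*i/n)
            d=ri.inv().apply((P-p)/n)*1000
            print([[round(float(a)) if vmax>20 else round(float(a),1) for a in d],[round(float(a),3) for a in dr/n]],end=',')
        print('  #',n); p,r=P,Q
E
python3 - <<'E'
from h import *
import pickle
s,p,r=pose(); c=pickle.load(open('wrist0.pkl','rb'))
print('cam in tool',r.inv().apply(np.array(c['xyz'])-p)); print((r.inv().as_matrix()@Rm(c)).round(3))
plan([([.42,-.36,.30],down(.285)),([.42,-.06,.33],down(1.39))])
E
```

```text
cam in tool [ 0.07951463 -0.00061265 -0.11991094]
[[-0.002  0.952  0.306]
 [ 1.     0.001  0.001]
 [ 0.001  0.306 -0.952]]
[[50, -26, -8], [-0.0, -0.0, 0.001]],[[50, -27, -8], [-0.0, -0.0, 0.001]],[[50, -27, -8], [-0.0, -0.0, 0.001]],[[50, -27, -8], [-0.0, -0.0, 0.001]],[[50, -27, -8], [-0.0, -0.0, 0.001]],[[50, -27, -8], [-0.0, -0.0, 0.001]],  # 6
[[12, -41, -4], [0.0, 0.0, -0.158]],[[18, -39, -4], [0.0, 0.0, -0.158]],[[24, -35, -4], [0.0, 0.0, -0.158]],[[29, -31, -4], [0.0, 0.0, -0.158]],[[34, -26, -4], [0.0, 0.0, -0.158]],[[38, -20, -4], [0.0, 0.0, -0.158]],[[40, -14, -4], [0.0, 0.0, -0.158]],  # 7
```

Emit:
move_arm(moves=[[[50,-27,-8],[0,0,0]],[[50,-27,-8],[0,0,0]],[[50,-27,-8],[0,0,0]],[[50,-27,-8],[0,0,0]],[[50,-27,-8],[0,0,0]],[[50,-27,-8],[0,0,0]]])

```text
t: 0.9
eef_pos: [0.4247, -0.3512, 0.2986]
ee_rot: [-3.104, -0.444, 0.001]
ft_force: [0.6, -0.5, -0.3]
opening: 0.0853
```

```bash
python3 - <<'E'
from h import *
import pickle
c=cam('wrist'); pickle.dump(c,open('w1.pkl','wb')); cv2.imwrite('pics/w1.png',c['img'])
s,p,r=pose(); print(s['t'],p,s['ee_rot'],s['qd'].round(3))
E
```

```text
0.95 [ 0.42898974 -0.34682966  0.30006819] [-3.10026115 -0.45379101 -0.00709498] [-0.084  0.002 -0.003 -0.06  -0.018 -0.154]
```

View pics/w1.png

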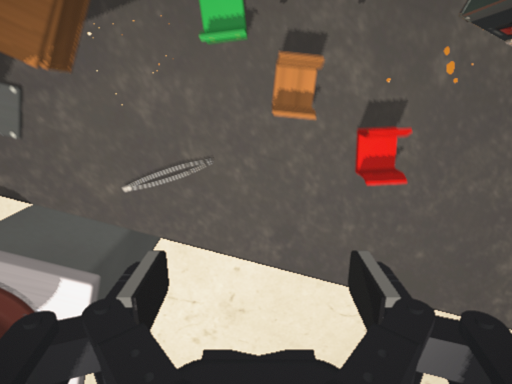

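The wrist view shows the wooden cradle at about (298,86), with green at (222,15), red at (382,157), tweezers at (168,175) and the case corner at upper left. I'll continue to the case.

```bash
python3 - <<'E'
from h import *
import pickle
c=pickle.load(open('w1.pkl','rb'))
for n,u,v,z in [('tweezL',125,189,0),('tweezR',212,160,0),('cradle FLt',282,52,.05),('FRt',323,55,.05),('BL',273,115,.05),('BR',316,119,.05)]: print(n,onz(c,u,v,z).round(4))
plan([([.47,-.03,.30],down(1.39))])
E
```

```text
tweezL [ 0.3236 -0.1827 -0.    ]
tweezR [ 0.3983 -0.2906  0.    ]
cradle FLt [ 0.5474 -0.34    0.05  ]
FRt [ 0.557  -0.3836  0.05  ]
BL [ 0.4813 -0.3501  0.05  ]
BR [ 0.4908 -0.3989  0.05  ]
[[19, -42, 0], [-0.001, -0.001, -0.157]],[[25, -38, 0], [-0.001, -0.001, -0.157]],[[31, -34, 0], [-0.001, -0.001, -0.157]],[[35, -29, 0], [-0.001, -0.001, -0.157]],[[40, -23, 0], [-0.001, -0.001, -0.157]],[[43, -16, 0], [-0.001, -0.001, -0.157]],[[45, -9, 0], [-0.001, -0.001, -0.157]],  # 7
```

Emit:
move_arm(moves=[[[19,-42,0],[0,0,-0.157]],[[25,-38,0],[0,0,-0.157]],[[31,-34,0],[0,0,-0.157]],[[35,-29,0],[0,0,-0.157]],[[40,-23,0],[0,0,-0.157]],[[43,-16,0],[0,0,-0.157]],[[45,-9,0],[0,0,-0.157]],[[0,0,0],[0,0,0]]])

```text
t: 1.95
eef_pos: [0.4664, -0.0173, 0.3009]
ee_rot: [-2.367, -2.055, -0.013]
ft_force: [-0.6, -1.1, -0.5]
opening: 0.0854
```

```bash
python3 - <<'E'
from h import *
import pickle
c=cam('wrist'); pickle.dump(c,open('w2.pkl','wb')); cv2.imwrite('pics/w2.png',c['img'])
s,p,r=pose(); print(s['t'],p,s['ee_rot'],s['qd'].round(3))
E
```

```text
2.0 [ 0.46642337 -0.0185243   0.30084537] [-2.37025775 -2.05234297 -0.01169986] [-0.044  0.005 -0.002 -0.005 -0.     0.008]
```

View pics/w2.png

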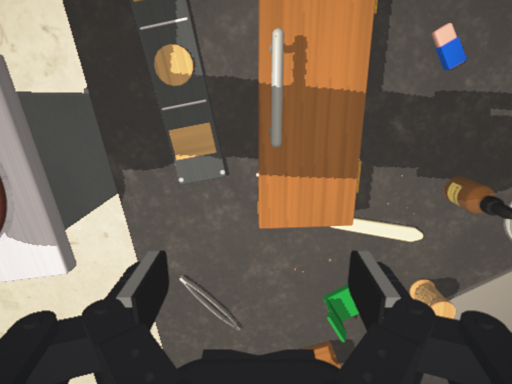

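```bash
python3 - <<'E'
from h import *
import pickle
w=pickle.load(open('w2.pkl','rb')); s=pickle.load(open('side0.pkl','rb'))
def tri(a,b):
    (o1,d1),(o2,d2)=a,b; d1/=np.linalg.norm(d1); d2/=np.linalg.norm(d2)
    t=np.linalg.lstsq(np.array([d1,-d2]).T,o2-o1,rcond=None)[0]
    p,q=o1+t[0]*d1,o2+t[1]*d2; return ((p+q)/2).round(4),np.linalg.norm(p-q).round(4)
def A(x,y): return 135+(x+.5)/3.6-.5,195+(y+.5)/3.6-.5
# handle ends
print('HL',tri(ray(w,277.5,31),ray(s,*A(284,160))))
print('HR',tri(ray(w,276.5,145),ray(s,*A(412,99))))
print('lidFR',tri(ray(w,259,228),ray(s,*A(541,95))))
print('lidBR z.0565',onz(w,353.5,226,.0565), tri(ray(w,353.5,226),ray(s,*A(425,40))))
print('lid back edge top',onz(w,373,5,.0565))
# handle ends by z
for z in (.0935,.098,.103): 
    a,b=onz(w,277.5,29,z),onz(w,276.5,147,z); print(z,a.round(4),b.round(4),np.linalg.norm(a-b))
g=w['img']; cv2.imwrite('pics/w2c.png',cv2.resize(g[0:240,225:400],None,fx=2.5,fy=2.5,interpolation=cv2.INTER_CUBIC))
E
```

```text
HL (array([0.5035, 0.1137, 0.1021]), np.float64(0.0012))
HR (array([0.4899, 0.0088, 0.0968]), np.float64(0.0007))
lidFR (array([ 0.4572, -0.0963,  0.0607]), np.float64(0.0013))
lidBR z.0565 [ 0.57539541 -0.11296345  0.0565    ] (array([ 0.5749, -0.1162,  0.0526]), np.float64(0.0041))
lid back edge top [0.60826712 0.13184023 0.0565    ]
0.0935 [0.5049 0.1173 0.0935] [0.49   0.0064 0.0935] 0.11186438678035035
0.098 [0.5045 0.1165 0.098 ] [0.4898 0.0071 0.098 ] 0.11033100174327745
0.103 [0.5041 0.1156 0.103 ] [0.4897 0.0079 0.103 ] 0.10862724059097431
```

View pics/w2c.png

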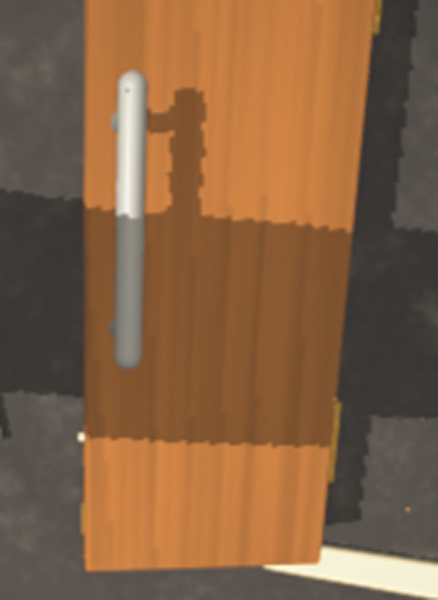

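The handle is at (277,31)–(277,145). Its centre works out to about (0.497, 0.062, 0.098), with the bar plus caps about 110 mm long. Case yaw is −0.134 and the case centre is (0.5375, 0.0556). This predicts the front-left base corner within 1 mm of the side view. Now to the handle.

```bash
python3 - <<'E'
from h import *
plan([([.4965,.0618,.16],down(1.437)),([.4965,.0618,.101],down(1.437))])
E
```

```text
[[27, 6, 47], [0.0, -0.003, -0.003]],[[28, 6, 47], [0.0, -0.003, -0.003]],[[28, 6, 47], [0.0, -0.003, -0.003]],  # 3
[[0, 0, 30], [0.0, 0.0, 0.0]],[[0, 0, 30], [0.0, 0.0, 0.0]],  # 2
```

Emit:
move_arm(moves=[[[27,6,47],[0,-0.003,-0.003]],[[28,6,47],[0,-0.003,-0.003]],[[28,6,47],[0,-0.003,-0.003]],[[0,0,0],[0,0,0]]], claw=0.1, newtons=25)

```text
t: 2.5
eef_pos: [0.4985, 0.0576, 0.1577]
ee_rot: [2.374, 2.05, 0.0]
ft_force: [-0.1, -0.5, 1.0]
opening: 0.047
```

```bash
python3 - <<'E'
from h import *
s,p,r=pose();print(p,s['ee_rot'])
plan([([.4965,.0618,.101],down(1.437))])
E
```

```text
[0.49846712 0.05762393 0.1576688 ] [2.37406768e+00 2.04965948e+00 4.80961087e-04]
[[4, -3, 57], [0.004, 0.003, -0.013]],  # 1
```

Emit:
move_arm(moves=[[[2,-1.5,28],[0.002,0.002,-0.007]],[[2,-1.5,28],[0.002,0.002,-0.006]],[[0,0,0],[0,0,0]]])

```text
t: 2.88
eef_pos: [0.4998, 0.0569, 0.1053]
ee_rot: [2.367, 2.057, 0.007]
ft_force: [-0.7, 0.2, 0.6]
opening: 0.0472
```

```bash
python3 - <<'E'
from h import *
for n in('side','wrist'):
    c=cam(n); i=c['img']; cv2.imwrite(f'pics/{n}3.png',i if n=='wrist' else cv2.resize(i[160:320,130:340],None,fx=3.5,fy=3.5))
s,p,r=pose();print(p,s['ee_rot'],s['ft_force'])
E
```

```text
[0.50175319 0.05717808 0.10788766] [2.36401848 2.05485206 0.01311375] [-0.0300968  -0.05848752  0.57805238]
```

View pics/side3.png

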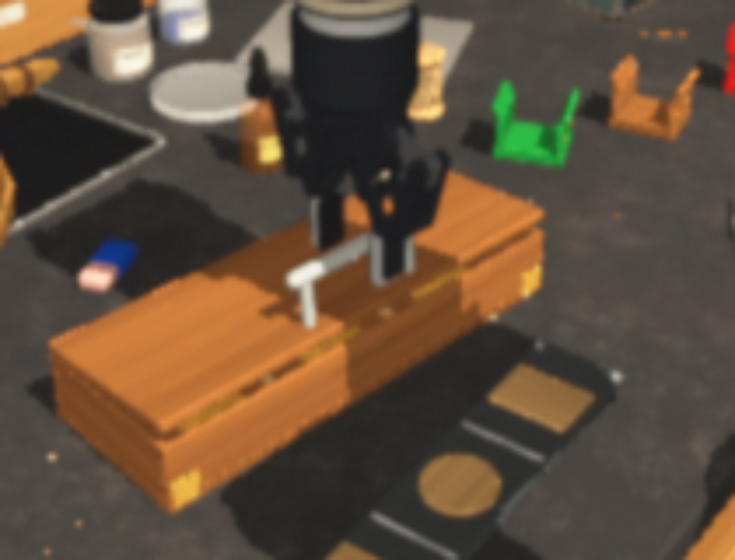

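View pics/wrist3.png

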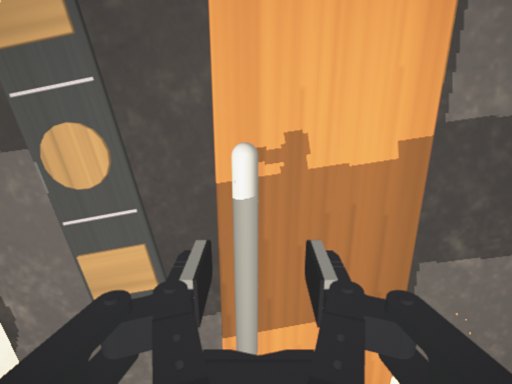

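The fingers straddle the bar (wrist view: bar at u≈246, jaw centre ≈258). I'll make a small correction and close.

```bash
python3 - <<'E'
from h import *
plan([([.4965,.0608,.101],down(1.437))],vmax=19)
E
```

```text
[[2.9, -5.8, 6.8], [0.013, -0.0, -0.006]],  # 1
```

Emit:
move_arm(moves=[[[3,-6,7],[0.013,0,-0.006]],[[0,0,0],[0,0,0]]])

```text
t: 3.22
eef_pos: [0.4981, 0.0603, 0.1039]
ee_rot: [2.364, 2.065, 0.005]
ft_force: [0.7, -0.2, 0.3]
opening: 0.0469
```

Emit:
move_arm(moves=[[[0,0,0],[0,0,0]],[[0,0,0],[0,0,0]],[[0,0,0],[0,0,0]],[[0,0,0],[0,0,0]]], claw=-1, newtons=25)

```text
t: 3.72
eef_pos: [0.4955, 0.0608, 0.1044]
ee_rot: [-2.364, -2.066, 0.004]
ft_force: [-0.3, 0.2, 0.2]
opening: 0.0103
```

```bash
python3 - <<'E'
from h import *
s,p,r=pose();print(p,s['ee_rot'],s['ft_force'],s['opening'],(down(1.437).inv()*r).as_rotvec())
# arc
ex=np.array([.991,-.1336,0]); H=np.array([.5970,.0476,.0485])
g=p+np.array([0,0,-.003]); d=g-H; print('rel',d@ex,d[2],d@np.array([.1336,.991,0]))
th0=np.arctan2(d[2],d@ex); rad=np.hypot(d[2],d@ex); print(rad,np.degrees(th0))
E
```

```text
[0.49554828 0.06078987 0.10437201] [-2.36363825 -2.0655342   0.00380298] [-0.28806713  0.22021946  0.16557392] 0.010302032364023245 [ 0.00355743 -0.00010808  0.00061033]
rel -0.10230082197913944 0.052872009348053514 -0.000482791801537707
0.11515601395545191 152.66877768942646
```

```bash
cat >> h.py <<'E'
ex=np.array([.991,-.1336,0]); ey=np.array([.1336,.991,0]); H=np.array([.5970,.0476,.0485])
def lidtgt(th,tilt,yoff=0.):
    a=np.radians(157.9)-th; g=H+.1148*(np.cos(a)*ex+np.sin(a)*np.array([0,0,1]))+yoff*ey
    Q=R.from_rotvec(ey*tilt)*down(1.437)
    return g-Q.apply([0,0,.003]),Q
def lidnow():
    s,p,r=pose(); g=p+r.apply([0,0,.003]); d=g-H
    print('lid est',round(np.radians(157.9)-np.arctan2(d[2],d@ex),3),'rad',round(np.hypot(d[2],d@ex),4),'y',round(d@ey,4),'F',s['ft_force'].round(1),'open',s['opening'],'t',s['t'],'tilt',(r*down(1.437).inv()).as_rotvec().round(3))
E
python3 - <<'E'
from h import *
lidnow()
plan([lidtgt(t,.5*(t-.09)/1.66) for t in (.2,.35,.5,.65,.8,.95)],vmax=19.9)
E
```

```text
lid est 0.091 rad 0.1152 y -0.0005 F [-0.3  0.2  0.2] open 0.010302032364023245 t 3.725 tilt [ 0.     0.004 -0.001]
[[0.5, 6.7, -10.6], [0.03, 0.0, -0.001]],  # 1
[[-0.0, 10.2, -13.9], [0.045, 0.0, 0.0]],  # 1
[[-0.0, 11.6, -12.8], [0.045, 0.0, -0.0]],  # 1
[[-0.0, 12.9, -11.5], [0.045, 0.0, 0.0]],  # 1
[[-0.0, 14.0, -10.1], [0.045, 0.0, 0.0]],  # 1
[[-0.0, 15.0, -8.6], [0.045, 0.0, -0.0]],  # 1
```

Emit:
move_arm(moves=[[[0.5,6.5,-10.5],[0.03,0,0]],[[0,10,-14],[0.045,0,0]],[[0,11.5,-13],[0.045,0,0]],[[0,13,-11.5],[0.045,0,0]],[[0,14,-10],[0.045,0,0]]])

```text
t: 4.35
eef_pos: [0.5459, 0.0536, 0.156]
ee_rot: [-2.218, -1.94, 0.248]
ft_force: [-9.7, -0.9, 11.1]
opening: 0.01
```

```bash
python3 - <<'E'
from h import *
lidnow()
plan([lidtgt(t,.5*(t-.09)/1.66) for t in (.8,.95,1.1,1.25,1.4,1.55,1.7)],vmax=19.9)
E
```

```text
lid est 0.723 rad 0.1169 y -0.0009 F [-9.7 -0.9 11.1] open 0.009997696916148907 t 4.35 tilt [0.029 0.248 0.   ]
[[0.8, 8.2, -4.0], [-0.035, 0.005, -0.0]],  # 1
[[-0.0, 15.0, -8.6], [0.045, 0.0, -0.0]],  # 1
[[-0.0, 15.8, -7.0], [0.045, 0.0, 0.0]],  # 1
[[-0.0, 16.5, -5.3], [0.045, 0.0, -0.0]],  # 1
[[-0.0, 17.0, -3.6], [0.045, 0.0, 0.0]],  # 1
[[-0.0, 17.2, -1.8], [0.045, 0.0, -0.0]],  # 1
[[-0.0, 17.3, 0.0], [0.045, 0.0, 0.0]],  # 1
```

Emit:
move_arm(moves=[[[0.5,8,-4],[0,0,0]],[[0,15,-8],[0.02,0,0]],[[0,16,-6.5],[0.03,0,0]],[[0,16.5,-5],[0.03,0,0]]])

```text
t: 4.85
eef_pos: [0.6049, 0.0452, 0.1708]
ee_rot: [-2.161, -1.89, 0.335]
ft_force: [-2.1, 0.1, 2.5]
opening: 0.01
```

```bash
python3 - <<'E'
from h import *
lidnow()
plan([lidtgt(t,.5) for t in (1.3,1.4,1.55,1.7,1.76)],vmax=19.9)
E
```

```text
lid est 1.245 rad 0.1196 y -0.0013 F [-2.1  0.1  2.5] open 0.009952590832233378 t 4.85 tilt [0.037 0.34  0.   ]
[[1.3, 8.0, 3.1], [0.158, 0.008, -0.002]],  # 1
[[-0.0, 10.8, -3.8], [0.0, 0.0, 0.0]],  # 1
[[-0.0, 16.8, -3.6], [0.0, 0.0, 0.0]],  # 1
[[-0.0, 17.2, -1.0], [0.0, 0.0, 0.0]],  # 1
[[-0.0, 6.9, 0.3], [0.0, 0.0, 0.0]],  # 1
```

Emit:
move_arm(moves=[[[1,9,-1],[0.03,0,0]],[[0,12,-2],[0.03,0,0]],[[0,16,-2],[0.03,0,0]],[[0,16,1],[0.03,0,0]]])

```text
t: 5.35
eef_pos: [0.6562, 0.0379, 0.1561]
ee_rot: [-2.08, -1.817, 0.446]
ft_force: [-4.1, -0.3, -2.0]
opening: 0.0098
```

```bash
python3 - <<'E'
from h import *
lidnow()
c=cam('side'); i=c['img']; cv2.imwrite('pics/side4.png',cv2.resize(i[120:320,130:360],None,fx=3,fy=3))
plan([lidtgt(t,.5) for t in (1.7,1.78)],vmax=19.9)
E
```

```text
lid est 1.695 rad 0.1202 y -0.0017 F [-4.1 -0.3 -2. ] open 0.009782780995259652 t 5.35 tilt [ 0.052  0.466 -0.001]
[[1.7, -1.6, 5.0], [0.033, 0.01, -0.004]],  # 1
[[-0.0, 9.2, 0.5], [0.0, 0.0, 0.0]],  # 1
```

View pics/side4.png

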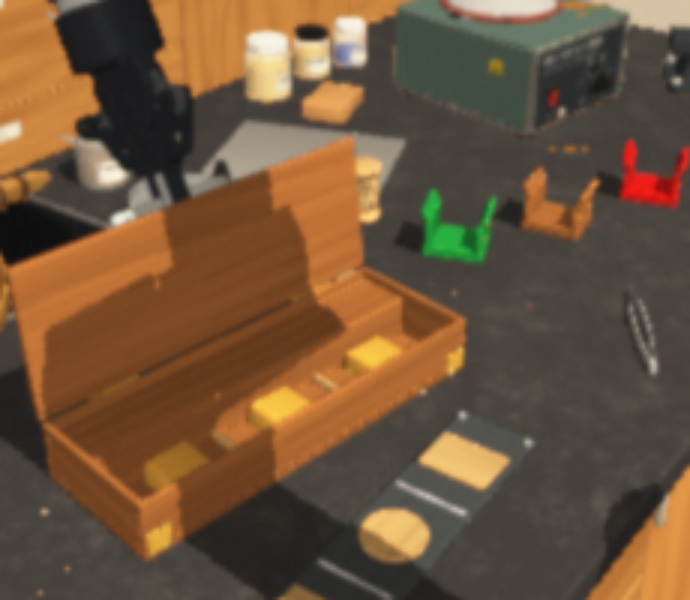

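The lid is open past vertical (about 1.7 rad) and all three cakes are visible, with the middle one at about (278,408) in the crop. I'll release and retreat.

Emit:
move_arm(moves=[[[0,0,0],[0,0,0]],[[0,0,0],[0,0,0]],[[0,0,-15],[0,0,0]],[[0,0,-40],[0,0,0]],[[0,0,-50],[0,0,0]]], claw=-0.45)

```text
t: 6.02
eef_pos: [0.7035, 0.0327, 0.2476]
ee_rot: [-2.076, -1.814, 0.45]
ft_force: [0.1, -0.2, -0.4]
opening: 0.0234
```

```bash
python3 - <<'E'
from h import *
lidnow(); s,p,r=pose(); print(p)
plan([([.50,.06,.27],down(3.008))],vmax=40)
E
```

```text
lid est 1.681 rad 0.2233 y -0.0005 F [ 0.1 -0.2 -0.4] open 0.023373721834819998 t 6.025 tilt [ 0.052  0.472 -0.001]
[0.70353621 0.0327356  0.2475612 ]
[[0, -19, 7], [-0.038, -0.036, -0.154]],[[3, -19, 7], [-0.038, -0.036, -0.154]],[[6, -19, 6], [-0.038, -0.036, -0.154]],[[9, -18, 5], [-0.038, -0.036, -0.154]],[[12, -16, 4], [-0.038, -0.036, -0.154]],[[15, -14, 3], [-0.038, -0.036, -0.154]],[[17, -12, 2], [-0.038, -0.036, -0.154]],[[18, -9, 0], [-0.038, -0.036, -0.154]],[[20, -6, -1], [-0.038, -0.036, -0.154]],[[20, -3, -1], [-0.038, -0.036, -0.154]],  # 10
```

Emit:
move_arm(moves=[[[0,-19,5],[-0.038,-0.036,-0.154]],[[3,-19,5],[-0.038,-0.036,-0.154]],[[6,-19,5],[-0.038,-0.036,-0.154]],[[9,-18,5],[-0.038,-0.036,-0.154]],[[12,-16,4],[-0.038,-0.036,-0.154]],[[15,-14,3],[-0.038,-0.036,-0.154]],[[17,-12,2],[-0.038,-0.036,-0.154]]])

```text
t: 6.9
eef_pos: [0.5655, 0.049, 0.2797]
ee_rot: [-0.847, -2.934, 0.14]
ft_force: [-0.2, 0.7, -0.5]
opening: 0.0234
```

```bash
python3 - <<'E'
from h import *
s,p,r=pose(); print(p,s['ft_force'])
plan([([.49,.06,.25],down(3.008))],vmax=40)
E
```

```text
[0.56551709 0.04899266 0.27971747] [-0.1875639   0.73536204 -0.48838965]
[[23, -9, 12], [-0.033, -0.026, -0.143]],[[24, -6, 11], [-0.033, -0.026, -0.143]],[[25, -3, 11], [-0.033, -0.026, -0.143]],  # 3
```

Emit:
move_arm(moves=[[[23,-9,12],[-0.033,-0.026,-0.143]],[[24,-6,11],[-0.033,-0.026,-0.143]],[[25,-3,11],[-0.033,-0.026,-0.143]],[[0,0,0],[0,0,0]]], claw=0.46)

```text
t: 7.4
eef_pos: [0.4872, 0.0609, 0.2561]
ee_rot: [0.184, 3.123, 0.007]
ft_force: [0.1, 0.6, 0.1]
opening: 0.0623
```

```bash
python3 - <<'E'
from h import *
import pickle
c=cam('wrist'); pickle.dump(c,open('w5.pkl','wb')); cv2.imwrite('pics/w5.png',c['img'])
s,p,r=pose(); print(s['t'],p,(down(3.008).inv()*r).as_rotvec(),s['opening'],s['qd'].round(3))
E
```

```text
7.45 [0.48860661 0.06077197 0.25729224] [-0.00566487 -0.01458176 -0.01539384] 0.0626073501578019 [-0.002  0.038 -0.052 -0.004 -0.006  0.014]
```

View pics/w5.png

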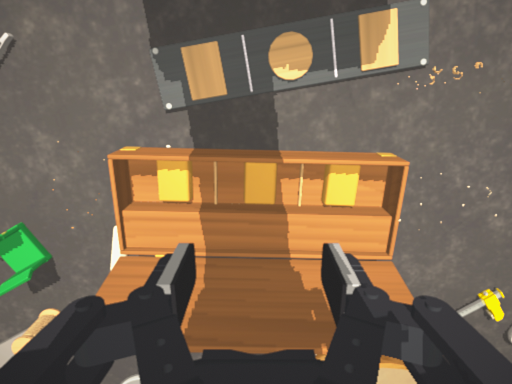

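The middle cake is in shade at about (245–276, 163–204), with the other two at (174,182) and (341,186).

```bash
python3 - <<'E'
from h import *
import pickle
c=pickle.load(open('w5.pkl','rb')); i=c['img']
cv2.imwrite('pics/w5c.png',cv2.resize(i[140:260,100:420],None,fx=2.5,fy=2.5,interpolation=cv2.INTER_CUBIC))
hsv=cv2.cvtColor(i,cv2.COLOR_BGR2HSV)
roi=hsv[145:215,218:300]; print(hsv[183,260],hsv[183,228],hsv[183,175])
m=cv2.inRange(roi,(18,150,80),(32,255,255)); cs,_=cv2.findContours(m,0,2)
k=max(cs,key=cv2.contourArea)+np.array([218,145]); rr=cv2.minAreaRect(k); print(rr, cv2.boundingRect(k))
print('center',onz(c,*rr[0],.023)); bx=[onz(c,*q,.023)[:2].round(4) for q in cv2.boxPoints(rr)]; print(bx,[np.linalg.norm(bx[j]-bx[j-1]).round(4) for j in range(4)])
print('case corners top .048', [onz(c,u,v,.048)[:2].round(4) for u,v in ((109,152),(407,159))])
E
```

```text
[ 19 181 223] [ 14 160 153] [ 28 161 247]
((259.5350646972656, 182.7288818359375), (31.1950626373291, 40.82148742675781), 2.602562189102173) (244, 163, 33, 41)
center [0.51395204 0.06156175 0.023     ]
[array([0.5361, 0.039 ]), array([0.4868, 0.0478]), array([0.4927, 0.0832]), array([0.5424, 0.076 ])] [np.float64(0.0375), np.float64(0.0501), np.float64(0.0359), np.float64(0.0502)]
case corners top .048 [array([ 0.4537, -0.0916]), array([0.4992, 0.2218])]
```

View pics/w5c.png

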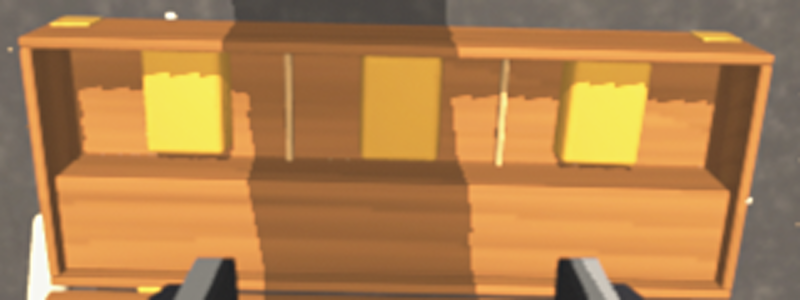

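```bash
python3 - <<'E'
from h import *
plan([([.5138,.060,.11],down(3.008))],vmax=58)
E
```

```text
[[-8, 0, 49], [0.002, 0.005, 0.005]],[[-8, 1, 49], [0.002, 0.005, 0.005]],[[-8, 1, 49], [0.002, 0.005, 0.005]],  # 3
```

Emit:
move_arm(moves=[[[-8,0,49],[0.002,0.005,0.005]],[[-8,1,49],[0.002,0.005,0.005]],[[-8,1,47],[0.002,0.005,0.005]],[[0,0,0],[0,0,0]],[[0,0,0],[0,0,0]]])

```text
t: 8.07
eef_pos: [0.5255, 0.0596, 0.1199]
ee_rot: [0.219, 3.117, -0.002]
ft_force: [0.8, -0.4, 1.1]
opening: 0.0624
```

```bash
python3 - <<'E'
from h import *
c=cam('wrist');cv2.imwrite('pics/w6.png',c['img'])
s,p,r=pose(); print(p,s['ft_force'])
plan([([.5138,.060,.06],down(3.008)),([.5138,.060,.031],down(3.008))],vmax=19.9)
E
```

```text
[0.5252398  0.05954574 0.11983168] [-0.02776867  0.44110821  0.23401635]
[[3.1, -0.3, 14.9], [0.0, 0.004, -0.002]],[[3.0, -0.3, 14.9], [0.0, 0.004, -0.002]],[[3.0, -0.3, 14.9], [0.0, 0.004, -0.002]],[[2.9, -0.3, 14.9], [0.0, 0.004, -0.002]],  # 4
[[0.0, 0.0, 14.5], [0.0, 0.0, 0.0]],[[0.0, 0.0, 14.5], [0.0, 0.0, 0.0]],  # 2
```

View pics/w6.png

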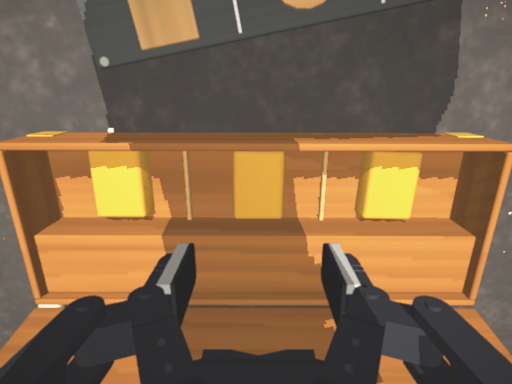

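Cake (234–284) and jaws (mid ≈258) are aligned. Descending.

Emit:
move_arm(moves=[[[4,0,15],[0,0.005,-0.002]],[[4,0,15],[0,0.004,-0.002]],[[3,0,15],[0,0.004,-0.002]],[[2,0,15],[0,0.004,-0.002]],[[0,0,5],[0,0,0]],[[0,0,0],[0,0,0]]])

```text
t: 8.88
eef_pos: [0.5137, 0.0614, 0.0536]
ee_rot: [0.206, 3.131, 0.0]
ft_force: [-1.0, -0.4, 0.4]
opening: 0.0625
```

```bash
python3 - <<'E'
from h import *
s,p,r=pose(); print(p,s['ft_force'])
plan([([.5138,.060,.031],down(3.008))],vmax=19.9)
E
```

```text
[0.51369875 0.0614055  0.05362396] [-1.03936157 -0.37661518  0.41690302]
[[-0.1, -0.7, 11.3], [0.0, 0.002, 0.001]],[[-0.1, -0.7, 11.3], [0.0, 0.002, 0.001]],  # 2
```

Emit:
move_arm(moves=[[[0,-1,11],[0,0.002,0]],[[0,-0.5,11],[0,0,0]],[[0,0,2],[0,0,0]],[[0,0,0],[0,0,0]]])

```text
t: 9.38
eef_pos: [0.5144, 0.0597, 0.0286]
ee_rot: [0.207, 3.132, 0.001]
ft_force: [0.5, 0.9, -0.2]
opening: 0.0622
```

Emit:
move_arm(moves=[[[0,0,0],[0,0,0]],[[0,0,0],[0,0,0]],[[0,0,0],[0,0,0]]], claw=-1, newtons=25)

```text
t: 9.75
eef_pos: [0.515, 0.0597, 0.0294]
ee_rot: [0.206, 3.13, 0.001]
ft_force: [-0.2, 1.1, -1.2]
opening: 0.0376
```

```bash
python3 - <<'E'
from h import *
c=cam('wrist');cv2.imwrite('pics/w7.png',c['img'])
s,p,r=pose(); print(p,s['ft_force'],s['opening'],(down(3.008).inv()*r).as_rotvec())
E
```

```text
[0.51504347 0.0597454  0.02939755] [ 0.31504147 -0.19945263 -0.92154973] 0.03803026996272034 [-0.00087808 -0.00478143 -0.00184076]
```

View pics/w7.png

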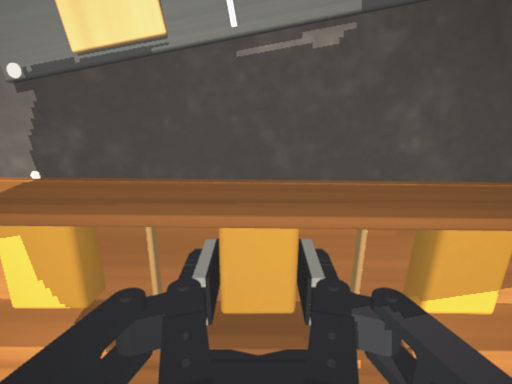

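The cake is gripped (opening about 38 mm). Lifting.

Emit:
move_arm(moves=[[[0,0,-15],[0,0,0]],[[0,0,-30],[0,0,0]],[[0,0,-40],[0,0,0]],[[0,0,-40],[0,0,0]]])

```text
t: 10.3
eef_pos: [0.5118, 0.0598, 0.1564]
ee_rot: [-0.207, -3.132, -0.0]
ft_force: [1.3, 0.1, -0.6]
opening: 0.0376
```

```bash
python3 - <<'E'
from h import *
s,p,r=pose(); print(p,s['ft_force'],s['opening'])
plan([([.47,-.19,.12],down(1.79))],vmax=40)
E
```

```text
[0.51175669 0.05975801 0.15644054] [ 1.34881491  0.09481824 -0.62969567] 0.03759903084329887
[[1, -36, 5], [-0.0, -0.0, 0.174]],[[-5, -36, 5], [-0.0, -0.0, 0.174]],[[-11, -34, 5], [-0.0, -0.0, 0.174]],[[-17, -32, 5], [-0.0, -0.0, 0.174]],[[-22, -29, 5], [-0.0, -0.0, 0.174]],[[-27, -24, 5], [-0.0, -0.0, 0.174]],[[-31, -19, 5], [-0.0, -0.0, 0.174]],  # 7
```

Emit:
move_arm(moves=[[[1,-36,2],[0,0,0.174]],[[-5,-36,2],[0,0,0.174]],[[-11,-34,3],[0,0,0.174]],[[-17,-32,5],[0,0,0.174]],[[-22,-29,6],[0,0,0.174]],[[-27,-24,8],[0,0,0.174]],[[-31,-19,8],[0,0,0.174]],[[0,0,0],[0,0,0]]])

```text
t: 11.3
eef_pos: [0.4709, -0.1974, 0.1379]
ee_rot: [1.996, 2.401, 0.015]
ft_force: [0.2, 0.0, -0.6]
opening: 0.0375
```

```bash
python3 - <<'E'
from h import *
import pickle
for n in('side','wrist'):
    c=cam(n); pickle.dump(c,open(n+'8.pkl','wb')); cv2.imwrite(f'pics/{n}8.png',c['img'])
s,p,r=pose(); print(p,s['ft_force'],s['opening'])
plan([([.47,-.19,.045],down(1.79))],vmax=40)
E
```

```text
[ 0.47168427 -0.19581402  0.13834497] [-0.03523559 -0.25151564 -0.31660106] 0.03791657280878984
[[2, -1, 31], [0.007, 0.003, -0.011]],[[2, -1, 31], [0.007, 0.003, -0.011]],[[2, 0, 31], [0.007, 0.003, -0.011]],  # 3
```

View pics/side8.png

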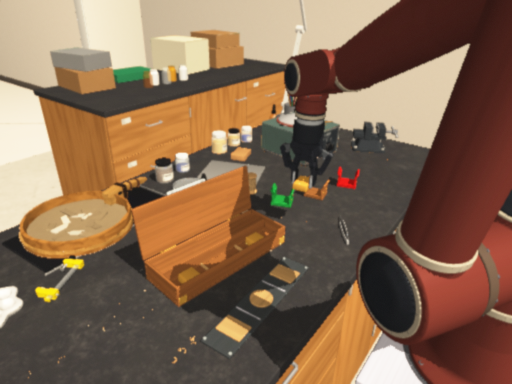

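View pics/wrist8.png

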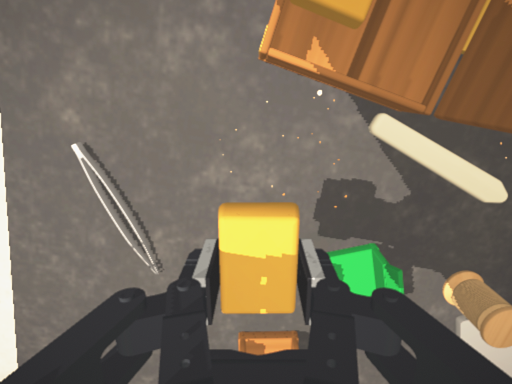

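The cake is held over the free area and the case's middle place is empty. Lowering it.

Emit:
move_arm(moves=[[[2,7,31],[0.007,0.003,-0.011]],[[2,1,31],[0.007,0.003,-0.011]],[[2,1,29],[0.004,0.002,-0.008]],[[0,0,0],[0,0,0]],[[0,0,0],[0,0,0]]])

```text
t: 12.02
eef_pos: [0.4852, -0.185, 0.0511]
ee_rot: [1.946, 2.453, 0.005]
ft_force: [0.5, -0.2, -0.5]
opening: 0.0376
```

```bash
python3 - <<'E'
from h import *
s,p,r=pose(); print(p,s['ft_force'],s['opening'],s['qd'].round(3))
plan([([.465,-.185,.025],down(1.79))],vmax=40)
E
```

```text
[ 0.48521232 -0.18495539  0.05110014] [ 0.54017819 -0.18365281 -0.51541922] 0.037624889237175725 [ 0.012  0.001  0.011  0.002  0.007 -0.003]
[[5, -20, 26], [0.009, 0.006, 0.01]],  # 1
```

Emit:
move_arm(moves=[[[3,-10,6],[0.005,0.003,0.005]],[[2,-10,6],[0.004,0.003,0.005]],[[0,0,4],[0,0,0]],[[0,0,4],[0,0,0]],[[0,0,0],[0,0,0]]])

```text
t: 12.65
eef_pos: [0.4648, -0.1855, 0.033]
ee_rot: [1.963, 2.447, 0.001]
ft_force: [-0.7, 0.2, -1.3]
opening: 0.0375
```

```bash
python3 - <<'E'
from h import *
s,p,r=pose(); print(p,s['ft_force'],s['opening'],s['qd'].round(3))
plan([([.465,-.185,.0244],down(1.79))],vmax=40)
E
```

```text
[ 0.46480325 -0.18550913  0.032981  ] [-0.67420178  0.24715589 -1.32681671] 0.03746380847476042 [-0.003 -0.005 -0.007  0.001 -0.003  0.   ]
[[0, 0, 9], [0.004, 0.003, -0.0]],  # 1
```

Emit:
move_arm(moves=[[[0,0,3],[0.003,0.002,0]],[[0,0,3],[0,0,0]],[[0,0,3],[0,0,0]],[[0,0,1.5],[0,0,0]],[[0,0,0],[0,0,0]]])

```text
t: 13.28
eef_pos: [0.466, -0.186, 0.0245]
ee_rot: [1.965, 2.451, -0.001]
ft_force: [0.5, -1.0, -0.8]
opening: 0.0373
```

Emit:
move_arm(moves=[[[0,0,1],[0,0,0]],[[0,0,1],[0,0,0]],[[0,0,0],[0,0,0]]])

```text
t: 13.65
eef_pos: [0.4664, -0.1862, 0.0242]
ee_rot: [-1.964, -2.451, 0.001]
ft_force: [-0.5, 1.0, -0.5]
opening: 0.038
```

Emit:
move_arm(moves=[[[0,0,2.5],[0,0,0]],[[0,0,0],[0,0,0]]])

```text
t: 13.9
eef_pos: [0.4671, -0.1866, 0.0244]
ee_rot: [-1.963, -2.45, 0.002]
ft_force: [1.2, -0.3, -0.9]
opening: 0.0378
```

```bash
python3 - <<'E'
from h import *
s,p,r=pose(); print(p,s['ft_force'],s['opening'])
c=cam('side'); cv2.imwrite('pics/side9.png',cv2.resize(c['img'][130:260,240:380],None,fx=5,fy=4.5,interpolation=cv2.INTER_CUBIC))
E
```

```text
[ 0.46709637 -0.18655258  0.02439614] [ 1.18420332 -0.31364287 -0.86545374] 0.03778045407295034
```

View pics/side9.png

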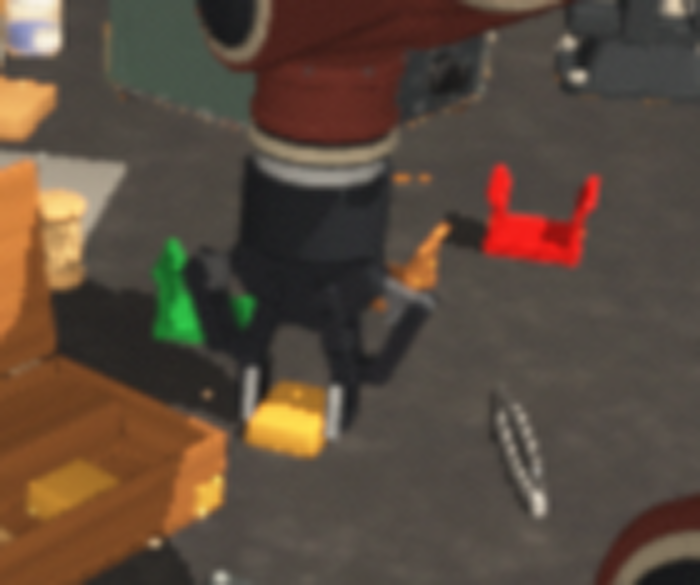

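Emit:
move_arm(moves=[[[0,0,4],[0,0,0]],[[0,0,2],[0,0,0]]])

```text
t: 14.2
eef_pos: [0.4676, -0.1868, 0.0239]
ee_rot: [-1.96, -2.446, 0.004]
ft_force: [-6.5, 3.6, 15.0]
opening: 0.038
```

Contact at 15 N, so the cake is on the worktop. I'll relax and release.

Emit:
move_arm(moves=[[[0,0,-1],[0,0,0]],[[0,0,0],[0,0,0]]])

```text
t: 14.45
eef_pos: [0.4675, -0.1867, 0.0245]
ee_rot: [-1.96, -2.447, 0.004]
ft_force: [-0.4, -0.6, -0.5]
opening: 0.0376
```

Emit:
move_arm(moves=[[[0,0,0],[0,0,0]],[[0,0,0],[0,0,0]],[[0,0,0],[0,0,0]]], claw=0.5)

```text
t: 14.82
eef_pos: [0.4668, -0.1863, 0.023]
ee_rot: [-1.959, -2.445, 0.004]
ft_force: [0.5, -0.7, -0.4]
opening: 0.0644
```

Emit:
move_arm(moves=[[[0,0,-20],[0,0,0]],[[0,0,-50],[0,0,0]],[[0,0,-50],[0,0,0]],[[0,0,-50],[0,0,0]],[[0,0,0],[0,0,0]]])

```text
t: 15.45
eef_pos: [0.4675, -0.1866, 0.1967]
ee_rot: [-1.957, -2.443, 0.005]
ft_force: [-0.4, 1.0, 0.2]
opening: 0.0641
```

```bash
python3 - <<'E'
from h import *
s,p,r=pose(); print(p,s['ft_force'],s['opening'])
plan([([.39,-.28,.24],down(.22))],vmax=58)
E
```

```text
[ 0.46748484 -0.1865535   0.19671794] [-0.39957487  0.96603896  0.18304835] 0.06405487735491766
[[-8, -11, -5], [-0.001, 0.0, 0.175]],[[-10, -9, -5], [-0.001, 0.0, 0.175]],[[-11, -7, -5], [-0.001, 0.0, 0.175]],[[-12, -5, -5], [-0.001, 0.0, 0.175]],[[-13, -3, -5], [-0.001, 0.0, 0.175]],[[-13, -1, -5], [-0.001, 0.0, 0.175]],[[-13, 2, -5], [-0.001, 0.0, 0.175]],[[-13, 4, -5], [-0.001, 0.0, 0.175]],[[-12, 6, -5], [-0.001, 0.0, 0.175]],  # 9
```

Emit:
move_arm(moves=[[[-8,-11,-5],[0,0,0.175]],[[-10,-9,-5],[0,0,0.175]],[[-11,-7,-5],[0,0,0.175]],[[-12,-5,-5],[0,0,0.175]],[[-13,-3,-5],[0,0,0.175]],[[-13,-1,-5],[0,0,0.175]],[[-13,2,-5],[0,0,0.175]],[[-13,4,-5],[0,0,0.175]]], claw=1)

```text
t: 16.45
eef_pos: [0.3925, -0.2656, 0.2277]
ee_rot: [-3.077, -0.538, 0.031]
ft_force: [0.9, 0.1, 0.2]
opening: 0.0853
```

Emit:
move_arm(moves=[[[-6,3,-3],[0,0,0.17]],[[0,0,0],[0,0,0]],[[0,0,0],[0,0,0]]])

```text
t: 16.82
eef_pos: [0.3866, -0.2702, 0.2275]
ee_rot: [-3.11, -0.27, 0.038]
ft_force: [-0.0, 1.0, -0.5]
opening: 0.0853
```

```bash
python3 - <<'E'
from h import *
import pickle
s,p,r=pose(); print(s['t'],p,(down(.22).inv()*r).as_rotvec().round(3),s['qd'].round(3))
c=cam('wrist'); pickle.dump(c,open('w10.pkl','wb')); cv2.imwrite('pics/w10.png',c['img'])
E
```

```text
16.825 [ 0.38656606 -0.27021711  0.22746605] [ 0.022 -0.022  0.047] [-0.     0.003  0.007  0.001 -0.002 -0.008]
```

View pics/w10.png

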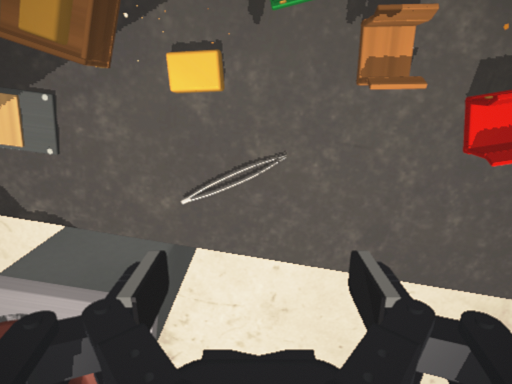

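The cake lies flat at (195,71). The wooden cradle is at (395,47), its channel running left to right between two walls. I'll crop and measure.

```bash
python3 - <<'E'
from h import *
import pickle
c=pickle.load(open('w10.pkl','rb')); i=c['img']
cv2.imwrite('pics/w10c.png',cv2.resize(i[0:100,345:450],None,fx=6,fy=6,interpolation=cv2.INTER_CUBIC))
hsv=cv2.cvtColor(i,cv2.COLOR_BGR2HSV); m=cv2.inRange(hsv[30:110,150:240],(20,140,90),(34,255,255))
cs,_=cv2.findContours(m,0,2); k=max(cs,key=cv2.contourArea)+np.array([150,30]); rr=cv2.minAreaRect(k); print(rr,cv2.boundingRect(k))
P=[onz(c,*q,.012)[:2] for q in cv2.boxPoints(rr)]; print(np.round(P,4),np.mean(P,0),[np.linalg.norm(P[j]-P[j-1]).round(4) for j in range(4)],[np.arctan2(*(P[j]-P[j-1])[::-1]).round(3) for j in range(4)])
E
```

```text
((192.63037109375, 71.41187286376953), (37.000038146972656, 49.84614944458008), 86.90594482421875) (167, 52, 52, 39)
[[ 0.4789 -0.1572]
 [ 0.4896 -0.2054]
 [ 0.4558 -0.2118]
 [ 0.4445 -0.1618]] [ 0.46717328 -0.18404015] [np.float64(0.0347), np.float64(0.0494), np.float64(0.0344), np.float64(0.0512)] [np.float64(0.134), np.float64(-1.353), np.float64(-2.955), np.float64(1.793)]
```

View pics/w10c.png

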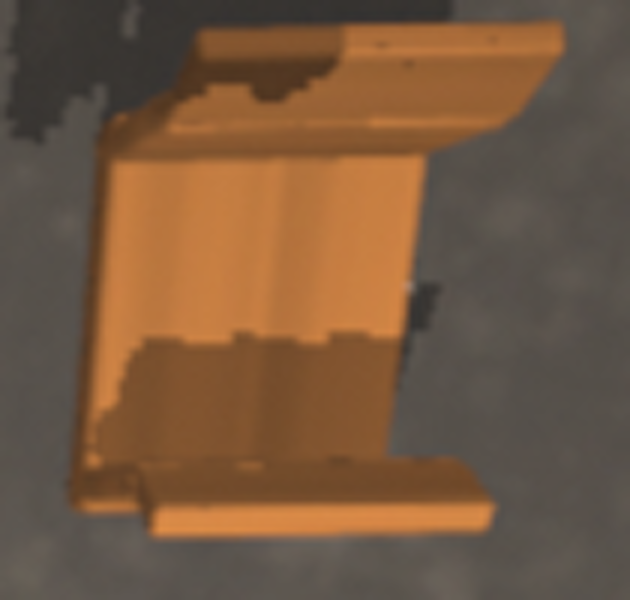

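```bash
python3 - <<'E'
from h import *
import pickle
c=pickle.load(open('w10.pkl','rb')); print(c['xyz'])
def A(x,y): return 345+(x+.5)/6-.5,(y+.5)/6-.5
def L(n,a,b,z):
    p,q=onz(c,*A(*a),z)[:2],onz(c,*A(*b),z)[:2]; d=p-q; print(n,p.round(4),q.round(4),'mid',((p+q)/2).round(4),'len',np.linalg.norm(d).round(4),'yaw(y dir)',(np.arctan2(d[1],d[0])-np.pi/2).round(3))
    return (p+q)/2
a=L('top+x',(200,30),(565,22),.05); b=L('top-x',(151,536),(491,531),.05); print('center',(a+b)/2,np.linalg.norm(a-b))
f=L('floor+x',(107,157),(428,150),.012); L('floor-y edge',(428,150),(388,458),.012); L('floor+y',(107,157),(93,440),.012)
E
```

```text
[ 0.46782098 -0.25796697  0.34570613]
top+x [ 0.5446 -0.3382] [ 0.5537 -0.3867] mid [ 0.5492 -0.3625] len 0.0494 yaw(y dir) 0.186
top-x [ 0.4799 -0.3504] [ 0.4891 -0.3994] mid [ 0.4845 -0.3749] len 0.0499 yaw(y dir) 0.185
center [ 0.51683079 -0.36868563] 0.06588134978851828
floor+x [ 0.5351 -0.3393] [ 0.5444 -0.3885] mid [ 0.5398 -0.3639] len 0.0501 yaw(y dir) 0.187
floor-y edge [ 0.5444 -0.3885] [ 0.4999 -0.3971] mid [ 0.5222 -0.3928] len 0.0454 yaw(y dir) -1.38
floor+y [ 0.5351 -0.3393] [ 0.4944 -0.3486] mid [ 0.5147 -0.3439] len 0.0418 yaw(y dir) -1.346
```

The cradle measures well: floor width 45.4 mm, length 50 mm, yaw +0.187, centre about (0.517, −0.368). The cake is at (0.467, −0.186), with its length along 1.79 rad. Regrasp by the short ends.

```bash
python3 - <<'E'
from h import *
plan([([.467,-.186,.10],down(.22))],vmax=45)
E
```

```text
[[24, -17, 32], [-0.006, 0.006, -0.012]],[[24, -16, 32], [-0.006, 0.006, -0.012]],[[24, -16, 32], [-0.006, 0.006, -0.012]],[[24, -16, 32], [-0.006, 0.006, -0.012]],  # 4
```

Emit:
move_arm(moves=[[[24,-17,32],[-0.006,0.006,-0.012]],[[24,-16,32],[-0.006,0.006,-0.012]],[[24,-16,32],[-0.006,0.006,-0.012]],[[24,-16,30],[-0.006,0.006,-0.012]],[[0,0,0],[0,0,0]],[[0,0,0],[0,0,0]]])

```text
t: 17.62
eef_pos: [0.4696, -0.1838, 0.0977]
ee_rot: [3.116, 0.364, 0.006]
ft_force: [0.1, -0.5, 0.3]
opening: 0.0852
```

```bash
python3 - <<'E'
from h import *
s,p,r=pose(); print(p)
c=cam('wrist'); cv2.imwrite('pics/w11.png',c['img'])
plan([([.467,-.186,.06],down(.22)),([.467,-.186,.026],down(.22))],vmax=19)
E
```

```text
[ 0.46960229 -0.18384453  0.09770507]
[[-1.4, 0.7, 18.8], [0.002, -0.001, 0.006]],[[-1.4, 0.7, 18.8], [0.002, -0.001, 0.006]],  # 2
[[0.0, 0.0, 17.0], [0.0, 0.0, 0.0]],[[0.0, 0.0, 17.0], [0.0, 0.0, 0.0]],  # 2
```

View pics/w11.png

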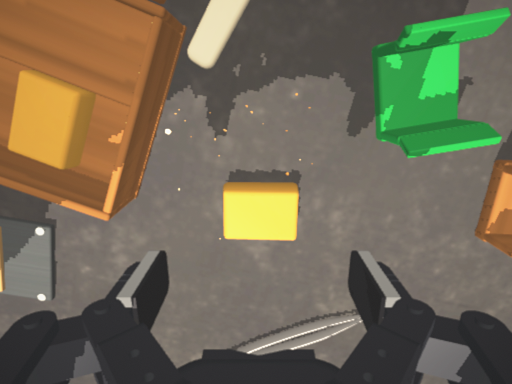

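The cake (224–298, level) is centred between the open jaws. Descending.

Emit:
move_arm(moves=[[[-1.5,1,18],[0,0,0.006]],[[-1.5,1,18],[0,0,0.005]],[[0,0.5,18],[0,0,0]],[[0,0,14],[0,0,0]],[[0,0,0],[0,0,0]]])

```text
t: 18.3
eef_pos: [0.4673, -0.1911, 0.0285]
ee_rot: [3.115, 0.338, 0.012]
ft_force: [0.3, -0.7, 0.4]
opening: 0.0854
```

```bash
python3 - <<'E'
from h import *
s,p,r=pose(); print(p,s['ft_force'])
plan([([.467,-.186,.026],down(.22))],vmax=19)
E
```

```text
[ 0.46734792 -0.19113679  0.02851703] [ 0.32958495 -0.74317461  0.3864377 ]
[[0.7, -5.1, 2.5], [0.009, -0.007, -0.004]],  # 1
```

Emit:
move_arm(moves=[[[0.5,-5,2],[0.009,-0.007,-0.004]],[[0,0,0],[0,0,0]],[[0,0,0],[0,0,0]]])

```text
t: 18.68
eef_pos: [0.4678, -0.1866, 0.0279]
ee_rot: [3.121, 0.345, 0.003]
ft_force: [-0.9, -0.1, 0.0]
opening: 0.0855
```

Emit:
move_arm(moves=[[[0,0,0],[0,0,0]],[[0,0,0],[0,0,0]],[[0,0,0],[0,0,0]]], claw=-1, newtons=25)

```text
t: 19.05
eef_pos: [0.4687, -0.1869, 0.029]
ee_rot: [3.12, 0.345, 0.006]
ft_force: [0.4, 0.4, 0.2]
opening: 0.0507
```

```bash
python3 - <<'E'
from h import *
s,p,r=pose(); print(p,s['ft_force'],s['opening'],(down(.22).inv()*r).as_rotvec().round(3))
c=cam('wrist'); cv2.imwrite('pics/w12.png',c['img'])
E
```

```text
[ 0.46866045 -0.18693797  0.02900727] [0.36933196 0.44670675 0.19739364] 0.05071267359468136 [-0.003  0.003 -0.   ]
```

View pics/w12.png

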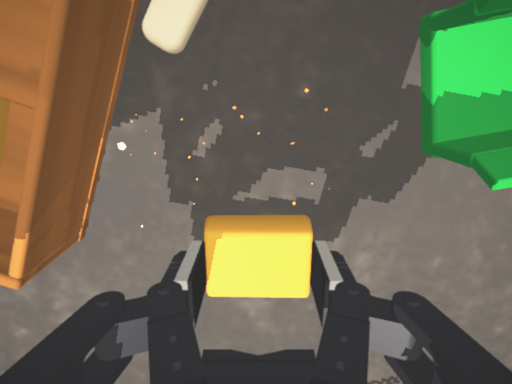

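The grip is rather high (TCP 29 mm, only the pad tips on the cake). I'll reopen, lower 5 mm and regrip for a safer hold.

Emit:
move_arm(moves=[[[0,0,0],[0,0,0]],[[0,0,0],[0,0,0]],[[0,0,3],[0,0,0]],[[0,0,3],[0,0,0]],[[0,0,0],[0,0,0]]], claw=0.7)

```text
t: 19.73
eef_pos: [0.468, -0.1866, 0.0218]
ee_rot: [3.121, 0.345, 0.004]
ft_force: [-0.2, -0.2, 0.3]
opening: 0.0725
```

Emit:
move_arm(moves=[[[0,0,-2],[0,0,0]],[[0,0,0],[0,0,0]]])

```text
t: 19.98
eef_pos: [0.4681, -0.1866, 0.0239]
ee_rot: [3.121, 0.345, 0.004]
ft_force: [0.6, -0.0, -0.5]
opening: 0.0728
```

Emit:
move_arm(moves=[[[0,0,0],[0,0,0]],[[0,0,0],[0,0,0]],[[0,0,0],[0,0,0]]], claw=-1, newtons=25)

```text
t: 20.35
eef_pos: [0.4684, -0.1868, 0.0244]
ee_rot: [3.12, 0.345, 0.005]
ft_force: [0.3, -0.2, -0.6]
opening: 0.0518
```

Emit:
move_arm(moves=[[[0,0,-10],[0,0,0]],[[0,0,-30],[0,0,0]],[[0,0,-35],[0,0,0]],[[0,0,-30],[0,0,0]],[[0,0,0],[0,0,0]]])

```text
t: 20.98
eef_pos: [0.4672, -0.1861, 0.133]
ee_rot: [3.121, 0.345, 0.003]
ft_force: [0.5, 0.8, -0.3]
opening: 0.0519
```

```bash
python3 - <<'E'
from h import *
s,p,r=pose(); print(p,s['ft_force'],s['opening'])
c=cam('wrist'); cv2.imwrite('pics/w13.png',c['img'])
plan([([.518,-.3682,.12],down(.187))],vmax=38)
E
```

```text
[ 0.46722266 -0.18609469  0.13298737] [ 0.50547712  0.80611121 -0.27269781] 0.05194935098060195
[[2, 32, 2], [-0.0, 0.0, 0.006]],[[2, 32, 2], [-0.0, 0.0, 0.006]],[[2, 32, 2], [-0.0, 0.0, 0.006]],[[2, 32, 2], [-0.0, 0.0, 0.006]],[[2, 32, 2], [-0.0, 0.0, 0.006]],[[3, 32, 2], [-0.0, 0.0, 0.006]],  # 6
```

View pics/w13.png

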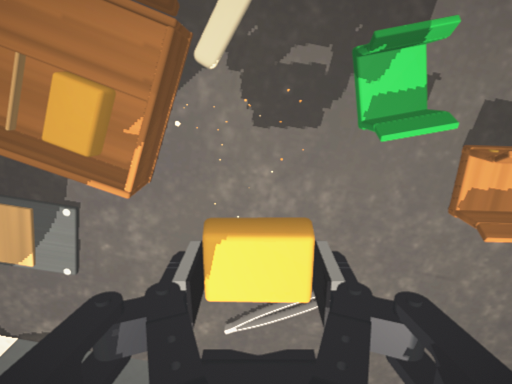

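The cake is held level by its short ends at (260,262). Moving over the wooden cradle.

Emit:
move_arm(moves=[[[2,32,2],[0,0,0.006]],[[2,32,2],[0,0,0.006]],[[2,32,2],[0,0,0.006]],[[2,32,2],[0,0,0.006]],[[2,32,2],[0,0,0.006]],[[3,30,2],[0,0,0.006]],[[0,0,0],[0,0,0]],[[0,0,0],[0,0,0]]])

```text
t: 22.02
eef_pos: [0.5108, -0.3671, 0.0983]
ee_rot: [-3.107, -0.287, 0.032]
ft_force: [0.2, 0.4, -1.1]
opening: 0.0518
```

```bash
python3 - <<'E'
from h import *
import pickle
s,p,r=pose(); print(p,s['ft_force'],s['opening'])
for n in('side','wrist'):
    c=cam(n); pickle.dump(c,open(n+'14.pkl','wb')); cv2.imwrite(f'pics/{n}14.png',c['img'] if n=='wrist' else cv2.resize(c['img'][120:240,250:390],None,fx=5,fy=5,interpolation=2))
plan([([.518,-.3682,.09],down(.187))],vmax=19)
E
```

```text
[ 0.51082586 -0.36707969  0.09834276] [ 0.24121366  0.35616306 -1.12584441] 0.05180093350008325
[[6.8, 2.7, 8.8], [-0.022, 0.018, -0.002]],  # 1
```

View pics/side14.png

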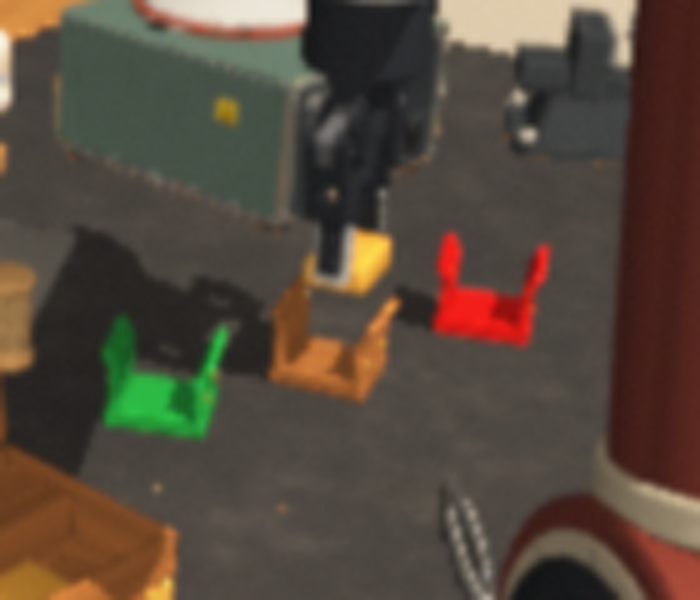

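View pics/wrist14.png

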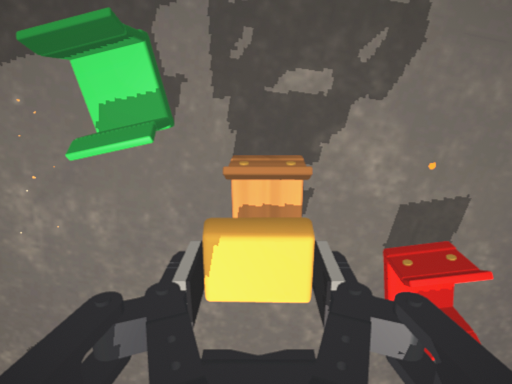

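```bash
python3 - <<'E'
from h import *
import pickle
c=pickle.load(open('wrist14.pkl','rb'))
ce=np.array([.5172,-.3684]); y=.187; X=np.array([np.cos(y),np.sin(y)]); Y=np.array([-np.sin(y),np.cos(y)])
for a,b,z in [(30,25,.05),(30,-25,.05),(22.5,25,.012),(22.5,-25,.012)]:
    P=np.r_[ce+X*a/1e3+Y*b/1e3,z]; print(a,b,z,proj(c,P).round(1))
cv2.imwrite('pics/w14c.png',cv2.resize(c['img'][145:225,200:340],None,fx=5,fy=5,interpolation=2))
E
```

```text
30 25 0.05 [220.9 173. ]
30 -25 0.05 [311.4 173.1]
22.5 25 0.012 [229.  168.9]
22.5 -25 0.012 [303.1 169. ]
```

View pics/w14c.png

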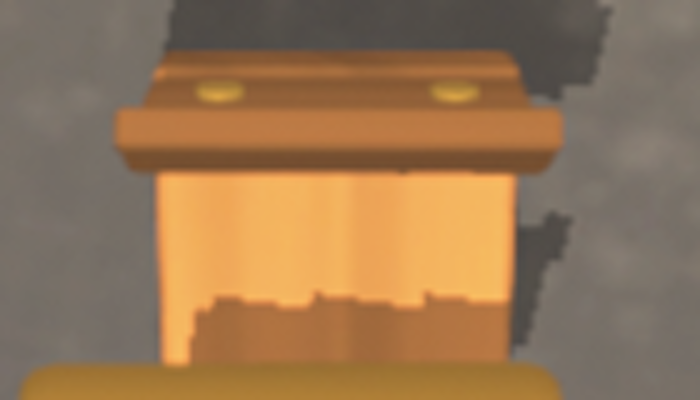

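```bash
python3 - <<'E'
from h import *
import pickle
c=pickle.load(open('wrist14.pkl','rb'))
M=np.array([[-.002,.952,.306],[1,.001,.001],[.001,.306,-.952]]); o=np.array([.0795,-.0006,-.1199])
def t(u,v,z):
    d=M@np.array([(u-c['cx'])/c['fx'],-(v-c['cy'])/c['fy'],-1]); return (o+d*(z-o[2])/d[2]).round(4)
print(t(258,301,.0064),t(258,301,.009),t(258,219,.0244),t(258,219,.022),t(258,238,.0064), 'ends',t(206,262,.0064),t(313,262,.0064))
g=c['img'][200:310:3,258]; print([tuple(map(int,x)) for x in g])
E
```

```text
[-0.0154 -0.0008  0.0064] [-0.0174 -0.0008  0.009 ] [ 0.0194 -0.0008  0.0244] [ 0.0204 -0.0008  0.022 ] [ 0.0177 -0.0008  0.0064] ends [ 0.0057 -0.0246  0.0064] [0.0056 0.0243 0.0064]
[(95, 180, 244), (96, 180, 244), (76, 139, 217), (64, 114, 175), (65, 114, 175), (65, 114, 175), (52, 112, 155), (53, 120, 165), (55, 127, 175), (58, 135, 186), (58, 140, 194), (62, 151, 211), (73, 189, 240), (86, 227, 247), (96, 240, 247), (97, 240, 247), (98, 241, 247), (98, 241, 247), (97, 241, 247), (97, 241, 247), (97, 240, 247), (98, 241, 247), (97, 241, 247), (97, 241, 247), (96, 241, 247), (99, 241, 247), (100, 241, 247), (98, 241, 247), (98, 241, 247), (98, 241, 247), (97, 241, 247), (98, 241, 247), (99, 241, 247), (98, 242, 247), (98, 152, 201), (105, 113, 121), (104, 113, 121)]
```

```bash
python3 - <<'E'
from h import *
plan([([.5173,-.3688,.078],down(.187))],vmax=15)
E
```

```text
[[3.1, 1.7, 10.4], [-0.011, 0.009, -0.001]],[[3.0, 1.6, 10.4], [-0.011, 0.009, -0.001]],  # 2
```

Emit:
move_arm(moves=[[[3.5,2,9],[-0.011,0.009,-0.001]],[[3.5,2,9],[-0.011,0.009,-0.001]],[[0,0,0],[0,0,0]],[[0,0,0],[0,0,0]]])

```text
t: 22.62
eef_pos: [0.5187, -0.3675, 0.0793]
ee_rot: [3.127, 0.296, 0.002]
ft_force: [-0.1, 0.0, -0.7]
opening: 0.0521
```

```bash
python3 - <<'E'
from h import *
s,p,r=pose(); print(p,s['ft_force'],s['qd'].round(3))
plan([([.5173,-.3688,.072],down(.187))],vmax=15)
E
```

```text
[ 0.51871889 -0.36746414  0.0793091 ] [-0.07318436  0.03666614 -0.68430665] [ 0.002  0.004  0.007  0.001 -0.005  0.001]
[[-1.7, 1.0, 7.3], [0.001, -0.001, 0.002]],  # 1
```

Emit:
move_arm(moves=[[[-1,0.7,5],[0,0,0.002]],[[-1,0.7,5],[0,0,0]],[[0,0,5],[0,0,0]],[[0,0,0],[0,0,0]]])

```text
t: 23.12
eef_pos: [0.5169, -0.3697, 0.0636]
ee_rot: [3.127, 0.292, 0.003]
ft_force: [0.0, -0.3, -0.3]
opening: 0.052
```

```bash
python3 - <<'E'
from h import *
s,p,r=pose(); print(p,s['ft_force'],s['qd'].round(3))
for n in('side','wrist'):
    c=cam(n); cv2.imwrite(f'pics/{n}15.png',c['img'] if n=='wrist' else cv2.resize(c['img'][140:220,280:360],None,fx=7,fy=7,interpolation=2))
plan([([.5173,-.3688,.05],down(.187))],vmax=10)
E
```

```text
[ 0.51693785 -0.36965653  0.06361791] [ 0.00697488 -0.25405755 -0.34910139] [-0.001 -0.002 -0.005 -0.    -0.003 -0.   ]
[[0.1, -0.6, 7.1], [0.001, -0.001, -0.0]],[[0.1, -0.5, 7.1], [0.001, -0.001, -0.0]],  # 2
```

View pics/side15.png

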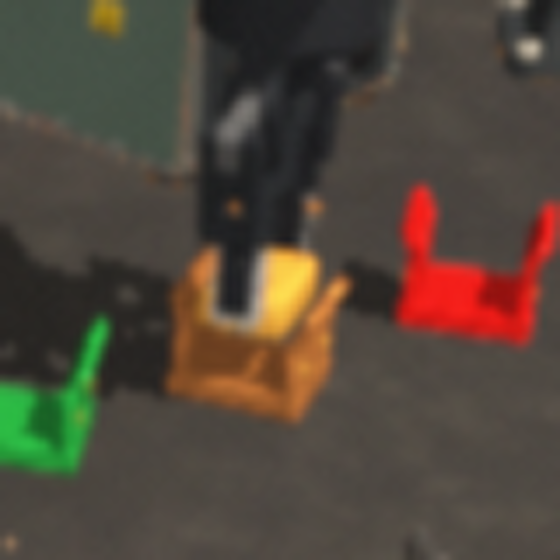

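View pics/wrist15.png

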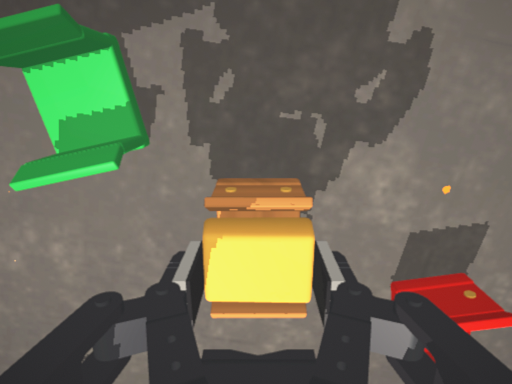

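The cake is between the flared walls, with the same mid column as the cradle (259). Lowering in small steps.

Emit:
move_arm(moves=[[[0,-0.5,5],[0,0,0]],[[0,-0.5,5],[0,0,0]],[[0,0,5],[0,0,0]],[[0,0,0],[0,0,0]]])

```text
t: 23.72
eef_pos: [0.5173, -0.3689, 0.0484]
ee_rot: [3.126, 0.292, 0.004]
ft_force: [0.1, -0.5, -1.4]
opening: 0.0519
```

```bash
python3 - <<'E'
from h import *
s,p,r=pose(); print(p,s['ft_force'],s['moment'])
plan([([.5173,-.3688,.0375],down(.187))],vmax=10)
E
```

```text
[ 0.51727296 -0.3688718   0.04835935] [ 0.11935243 -0.52529352 -1.44614388] [-0.03513724  0.02567444 -0.02334573]
[[0.0, -0.0, 5.4], [0.001, -0.001, -0.0]],[[0.0, -0.0, 5.4], [0.001, -0.001, -0.0]],  # 2
```

Emit:
move_arm(moves=[[[0,0,4],[0,0,0]],[[0,0,4],[0,0,0]],[[0,0,2],[0,0,0]],[[0,0,0],[0,0,0]]])

```text
t: 24.22
eef_pos: [0.5174, -0.369, 0.0377]
ee_rot: [3.126, 0.292, 0.004]
ft_force: [0.3, 0.1, -1.0]
opening: 0.0518
```

```bash
python3 - <<'E'
from h import *
s,p,r=pose(); print(p,s['ft_force'],s['moment'])
c=cam('wrist'); cv2.imwrite('pics/w16.png',c['img'])
plan([([.5173,-.3688,.0364],down(.187))],vmax=10)
E
```

```text
[ 0.51738482 -0.36896199  0.0377056 ] [ 0.29463709  0.09795805 -1.00044392] [0.0542637  0.02335812 0.0260142 ]
[[-0.1, -0.2, 1.4], [0.003, -0.003, -0.001]],  # 1
```

View pics/w16.png

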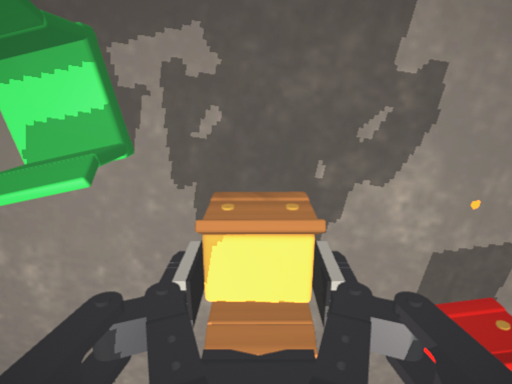

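Emit:
move_arm(moves=[[[0,0,1.5],[0.003,-0.003,0]],[[0,0,1],[0,0,0]],[[0,0,0],[0,0,0]]])

```text
t: 24.65
eef_pos: [0.5179, -0.3694, 0.0366]
ee_rot: [3.128, 0.292, 0.0]
ft_force: [-0.5, 0.0, -0.9]
opening: 0.0519
```

Emit:
move_arm(moves=[[[0,0,1.5],[0,0,0]],[[0,0,1],[0,0,0]]])

```text
t: 24.9
eef_pos: [0.5183, -0.3697, 0.0364]
ee_rot: [3.128, 0.293, -0.0]
ft_force: [-2.4, 1.6, 5.3]
opening: 0.0517
```

Light contact (5 N) at the predicted height. I'll ease off, undo the ~0.8 mm drift and release.

Emit:
move_arm(moves=[[[-0.7,-1,-0.5],[0,0,0]],[[0,0,0],[0,0,0]]])

```text
t: 25.15
eef_pos: [0.5174, -0.3688, 0.0366]
ee_rot: [3.127, 0.293, 0.0]
ft_force: [0.2, 0.5, -1.3]
opening: 0.0519
```

Emit:
move_arm(moves=[[[0,0,0],[0,0,0]],[[0,0,0],[0,0,0]],[[0,0,0],[0,0,0]]], claw=0.7)

```text
t: 25.52
eef_pos: [0.5173, -0.3688, 0.0362]
ee_rot: [3.127, 0.293, -0.0]
ft_force: [0.8, 0.2, -0.2]
opening: 0.0727
```

Emit:
move_arm(moves=[[[0,0,-10],[0,0,0]],[[0,0,-30],[0,0,0]],[[0,0,-50],[0,0,0]],[[0,0,-50],[0,0,0]],[[-25,0,-30],[0,0,0]],[[-40,0,0],[0,0,0]],[[0,0,0],[0,0,0]]])

```text
t: 26.4
eef_pos: [0.4527, -0.3816, 0.2172]
ee_rot: [3.123, 0.294, 0.004]
ft_force: [-0.7, -0.1, -0.2]
opening: 0.0729
```

```bash
python3 - <<'E'
from h import *
import pickle
s,p,r=pose(); print(p,s['ft_force'])
c=cam('wrist'); pickle.dump(c,open('w17.pkl','wb')); cv2.imwrite('pics/w17.png',c['img'])
ce=np.array([.5174,-.3687]); y=.187; X=np.array([np.cos(y),np.sin(y)]); Y=np.array([-np.sin(y),np.cos(y)])
u,v=proj(c,[*ce,.03]).astype(int); print(u,v)
cv2.imwrite('pics/w17c.png',cv2.resize(c['img'][max(0,v-60):v+60,u-60:u+60],None,fx=5,fy=5,interpolation=2))
E
```

```text
[ 0.452741   -0.38162421  0.21722089] [-0.71862921 -0.10014066 -0.18111465]
257 107
```

View pics/w17c.png

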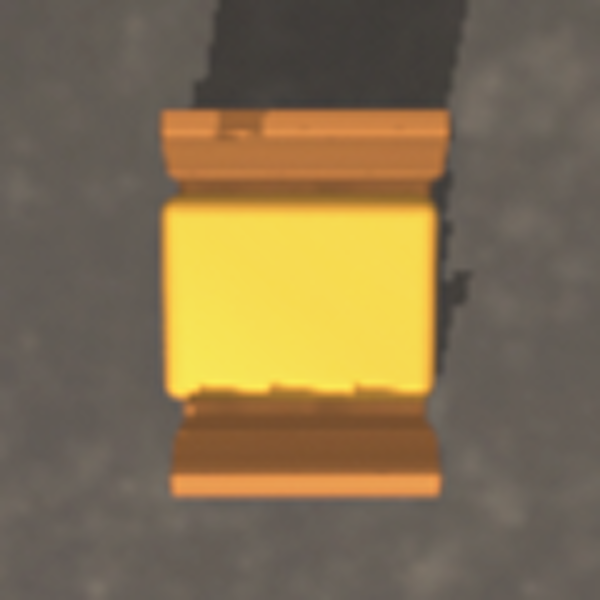

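The cake lies flat between the walls in the cradle, centred within about 1 mm. Now back to the lid handle, retracing my retreat pose.

```bash
python3 - <<'E'
from h import *
Q=R.from_rotvec(ey*.47)*down(1.437)
plan([([.56,-.20,.30],down(.85)),([.7035,.033,.28],Q)],vmax=58)
E
```

```text
[[35, -40, -21], [0.002, -0.0, -0.165]],[[41, -33, -21], [0.002, -0.0, -0.165]],[[46, -26, -21], [0.002, -0.0, -0.165]],[[49, -18, -21], [0.002, -0.0, -0.165]],  # 4
[[54, -9, 4], [0.091, -0.028, -0.115]],[[55, -3, 3], [0.091, -0.028, -0.115]],[[55, 4, 1], [0.091, -0.028, -0.115]],[[54, 10, -1], [0.091, -0.028, -0.115]],[[52, 16, -3], [0.091, -0.028, -0.115]],  # 5
```

Emit:
move_arm(moves=[[[35,-40,-21],[0,0,-0.165]],[[41,-33,-21],[0,0,-0.165]],[[46,-26,-21],[0,0,-0.165]],[[49,-18,-21],[0,0,-0.165]],[[0,0,0],[0,0,0]]], claw=-0.4)

```text
t: 27.08
eef_pos: [0.5658, -0.1923, 0.304]
ee_rot: [2.843, 1.322, 0.008]
ft_force: [-0.2, -0.5, -0.1]
opening: 0.0257
```

```bash
python3 - <<'E'
from h import *
Q=R.from_rotvec(ey*.47)*down(1.437)
print(pose()[1])
plan([([.7035,.033,.29],Q)],vmax=50)
E
```

```text
[ 0.56584188 -0.19233463  0.30396613]
[[43, -7, 2], [0.078, -0.022, -0.093]],[[44, -2, 2], [0.078, -0.022, -0.093]],[[44, 2, 1], [0.078, -0.022, -0.093]],[[44, 6, 0], [0.078, -0.022, -0.093]],[[43, 10, -2], [0.078, -0.022, -0.093]],[[42, 13, -4], [0.078, -0.022, -0.093]],  # 6
```

Emit:
move_arm(moves=[[[43,-7,2],[0.078,-0.022,-0.093]],[[44,-2,2],[0.078,-0.022,-0.093]],[[44,2,1],[0.078,-0.022,-0.093]],[[44,6,0],[0.078,-0.022,-0.093]],[[43,10,-2],[0.078,-0.022,-0.093]],[[42,13,-4],[0.078,-0.022,-0.093]],[[0,0,0],[0,0,0]],[[0,0,0],[0,0,0]]])

```text
t: 28.08
eef_pos: [0.7069, 0.036, 0.2787]
ee_rot: [-2.051, -1.805, 0.458]
ft_force: [0.0, -0.8, 0.2]
opening: 0.0255
```

```bash
python3 - <<'E'
from h import *
import pickle
Q=R.from_rotvec(ey*.47)*down(1.437)
print(pose()[1])
c=cam('wrist'); pickle.dump(c,open('w18.pkl','wb')); cv2.imwrite('pics/w18.png',c['img'])
c=cam('scene'); pickle.dump(c,open('sc18.pkl','wb'));cv2.imwrite('pics/sc18.png',cv2.resize(c['img'][100:260,150:400],None,fx=3,fy=3))
plan([([.7035,.033,.26],Q)],vmax=50)
E
```

```text
[0.70691738 0.03601102 0.27868618]
[[-3, 7, 18], [-0.027, 0.002, 0.006]],  # 1
```

View pics/w18.png

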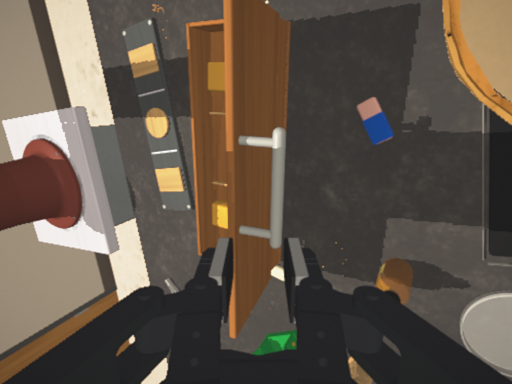

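View pics/sc18.png

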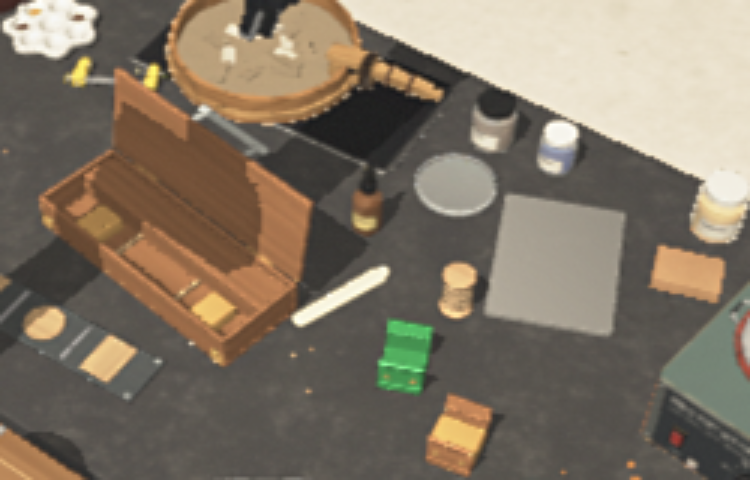

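```bash
python3 - <<'E'
from h import *
import pickle
from scipy.optimize import brentq
c=pickle.load(open('w18.pkl','rb')); sc=pickle.load(open('sc18.pkl','rb'))
for uv in ((279,134),(277.5,188),(276,243)):
    o,d=ray(c,*uv); d/=np.linalg.norm(d)
    f=lambda t:(lambda q:np.hypot(q@ex,q[2])-.1144)(o+d*t-H)
    ts=np.linspace(.05,.5,400); v=[f(t) for t in ts]
    for i in range(399):
        if v[i]*v[i+1]<0:
            p=o+d*brentq(f,ts[i],ts[i+1]); q=p-H; print(uv,p.round(4),'y',(q@ey).round(4),'lid',(np.radians(157.9)-np.arctan2(q[2],q@ex)).round(3))
# scene: handle ends crop (197,112),(263,150)
def A(x,y): return 150+(x+.5)/3-.5,100+(y+.5)/3-.5
def tri(a,b):
    (o1,d1),(o2,d2)=a,b; d1/=np.linalg.norm(d1); d2/=np.linalg.norm(d2)
    t=np.linalg.lstsq(np.array([d1,-d2]).T,o2-o1,rcond=None)[0]
    p,q=o1+t[0]*d1,o2+t[1]*d2; return ((p+q)/2).round(4),np.linalg.norm(p-q).round(4)
print(tri(ray(c,279,131),ray(sc,*A(196,112))),tri(ray(c,276,245),ray(sc,*A(264,151))))
E
```

```text
(279, 134) [0.6621 0.0889 0.1465] y 0.0496 lid 1.727
(279, 134) [ 0.5642  0.0728 -0.0601] y 0.0206 lid 4.646
(277.5, 188) [0.6557 0.0426 0.1466] y 0.0029 lid 1.726
(276, 243) [ 0.6485 -0.0102  0.1466] y -0.0504 lid 1.725
(array([0.6576, 0.093 , 0.1396]), np.float64(0.0052)) (array([ 0.6472, -0.0132,  0.1448]), np.float64(0.0002))
```

The handle is at (279,134)–(276,243). The lid computes to 1.726 rad and the bar centre to (0.655, 0.039, 0.147), consistent with the hinge circle. Approach and grip.

```bash
cat >> h.py <<'E'
Q4=R.from_rotvec(ey*.42)*down(1.437)
E
python3 - <<'E'
from h import *
g=np.array([.6552,.0393,.1466]); z=Q4.apply([0,0,1]); print(z)
T=g-z*.003
plan([(T-z*.065,Q4)],vmax=50); print(T, T-z*.065)
E
```

```text
[-0.40409145  0.05447691 -0.91309494]
[[-2, 6, 36], [-0.039, 0.001, 0.003]],[[-2, 5, 37], [-0.039, 0.001, 0.003]],  # 2
[0.65641227 0.03913657 0.14933928] [0.68267822 0.03559557 0.20869046]
```

Emit:
move_arm(moves=[[[-2,6,33],[-0.039,0,0.003]],[[-2,5,33],[-0.039,0,0.003]],[[0,0,0],[0,0,0]],[[0,0,0],[0,0,0]]])

```text
t: 28.68
eef_pos: [0.6848, 0.0294, 0.2206]
ee_rot: [-2.123, -1.841, 0.384]
ft_force: [1.3, 0.2, 0.3]
opening: 0.0256
```

```bash
python3 - <<'E'
from h import *
g=np.array([.6552,.0393,.1466]); z=Q4.apply([0,0,1]); T=g-z*.003
s,p,r=pose(); print(p,s['ft_force'])
c=cam('wrist'); cv2.imwrite('pics/w19.png',c['img'])
plan([(T-z*.03,Q4),(T,Q4)],vmax=16)
E
```

```text
[0.68475557 0.02935551 0.2205567 ] [1.30601802 0.20001299 0.28547513]
[[2.0, 0.5, 15.7], [0.004, -0.0, -0.003]],[[2.0, 0.5, 15.7], [0.004, -0.0, -0.003]],[[2.0, 0.6, 15.6], [0.004, -0.0, -0.003]],  # 3
[[0.0, 0.0, 15.0], [0.0, 0.0, 0.0]],[[0.0, 0.0, 15.0], [0.0, 0.0, 0.0]],  # 2
```

View pics/w19.png

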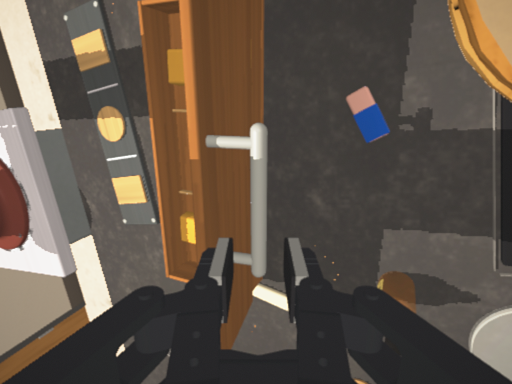

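The bar (u≈259) is lined up with the jaw centre. Going down onto it.

Emit:
move_arm(moves=[[[2,0.5,15],[0.004,0,-0.003]],[[2,0.5,15],[0.004,0,-0.003]],[[2,0.5,15],[0.004,0,-0.003]],[[0,0,0],[0,0,0]]])

```text
t: 29.22
eef_pos: [0.6694, 0.0381, 0.1771]
ee_rot: [-2.106, -1.845, 0.391]
ft_force: [0.9, 0.5, -0.2]
opening: 0.0255
```

```bash
python3 - <<'E'
from h import *
g=np.array([.6552,.0393,.1466]); z=Q4.apply([0,0,1]); T=g-z*.003
s,p,r=pose(); print(p,s['ft_force'])
plan([(T,Q4)],vmax=16)
E
```

```text
[0.66942935 0.0381038  0.17710923] [ 0.86322769  0.48718141 -0.2007704 ]
[[-0.4, -0.3, 15.3], [0.001, -0.0, 0.001]],[[-0.4, -0.3, 15.3], [0.001, -0.0, 0.001]],  # 2
```

Emit:
move_arm(moves=[[[-0.5,-0.5,14],[0,0,0]],[[-0.5,0,14],[0,0,0]],[[0,0,2],[0,0,0]],[[0,0,0],[0,0,0]]])

```text
t: 29.72
eef_pos: [0.6558, 0.0389, 0.1478]
ee_rot: [-2.105, -1.845, 0.391]
ft_force: [1.1, 0.3, 0.0]
opening: 0.0255
```

Emit:
move_arm(moves=[[[0,0,0],[0,0,0]],[[0,0,0],[0,0,0]],[[0,0,0],[0,0,0]]], claw=-1, newtons=25)

```text
t: 30.1
eef_pos: [0.6559, 0.0389, 0.1482]
ee_rot: [-2.106, -1.845, 0.391]
ft_force: [-0.7, 0.4, -1.3]
opening: 0.0102
```

```bash
python3 - <<'E'
from h import *
lidnow()
plan([lidtgt(t,.42*(t/1.7)) for t in (1.58,1.43,1.28,1.13,.98)],vmax=19.9)
E
```

```text
lid est 1.727 rad 0.1131 y -0.0007 F [-0.7  0.4 -1.3] open 0.010150187573959052 t 30.1 tilt [0.057 0.415 0.002]
[[0.8, -16.7, -2.5], [-0.029, -0.0, 0.002]],  # 1
[[0.0, -17.3, 1.2], [-0.037, -0.0, 0.0]],  # 1
[[0.0, -17.0, 3.1], [-0.037, -0.0, 0.0]],  # 1
[[0.0, -16.6, 5.0], [-0.037, -0.0, 0.0]],  # 1
[[0.0, -15.9, 6.8], [-0.037, -0.0, -0.0]],  # 1
```

Gripped. Closing along the arc.

Emit:
move_arm(moves=[[[0.5,-16,-2],[-0.025,0,0]],[[0,-17,1],[-0.03,0,0]],[[0,-17,3],[-0.03,0,0]],[[0,-16.5,5],[-0.03,0,0]]])

```text
t: 30.6
eef_pos: [0.596, 0.0475, 0.1665]
ee_rot: [-2.191, -1.917, 0.274]
ft_force: [3.3, 1.3, -3.3]
opening: 0.0099
```

```bash
python3 - <<'E'
from h import *
lidnow()
plan([lidtgt(t,.42*(t/1.7)) for t in (1.08,.93,.78,.63,.48,.33,.18)],vmax=19.9)
E
```

```text
lid est 1.169 rad 0.1151 y -0.0002 F [ 3.3  1.3 -3.3] open 0.009882487482542078 t 30.6 tilt [0.041 0.284 0.   ]
[[0.2, -9.6, 3.8], [-0.02, -0.002, 0.001]],  # 1
[[0.0, -15.6, 7.4], [-0.037, -0.0, -0.0]],  # 1
[[0.0, -14.7, 9.1], [-0.037, -0.0, 0.0]],  # 1
[[0.0, -13.6, 10.7], [-0.037, -0.0, 0.0]],  # 1
[[0.0, -12.3, 12.2], [-0.037, -0.0, 0.0]],  # 1
[[0.0, -10.8, 13.5], [-0.037, -0.0, -0.0]],  # 1
[[0.0, -9.2, 14.6], [-0.037, -0.0, -0.0]],  # 1
```

Emit:
move_arm(moves=[[[0,-10,4],[-0.02,0,0]],[[0,-15.5,7.5],[-0.035,0,0]],[[0,-14.5,9],[-0.035,0,0]],[[0,-13.5,10.5],[-0.035,0,0]]])

```text
t: 31.1
eef_pos: [0.5423, 0.0552, 0.1535]
ee_rot: [-2.283, -1.995, 0.132]
ft_force: [2.1, -0.2, 1.4]
opening: 0.0102
```

```bash
python3 - <<'E'
from h import *
lidnow()
plan([lidtgt(t,0) for t in (.5,.35,.2,.1,0.02)],vmax=19.9)
E
```

```text
lid est 0.686 rad 0.1162 y 0.0003 F [ 2.1 -0.2  1.4] open 0.010192744335773836 t 31.1 tilt [ 0.023  0.135 -0.001]
[[-0.2, -7.7, 7.7], [-0.069, -0.002, -0.0]],[[-0.1, -8.3, 7.1], [-0.069, -0.002, -0.0]],  # 2
[[0.0, -12.5, 11.9], [0.0, 0.0, 0.0]],  # 1
[[0.0, -10.6, 13.6], [0.0, 0.0, 0.0]],  # 1
[[0.0, -5.9, 9.9], [0.0, 0.0, 0.0]],  # 1
[[0.0, -4.0, 8.3], [0.0, 0.0, 0.0]],  # 1
```

Emit:
move_arm(moves=[[[0,-8,8],[-0.03,0,0]],[[0,-9,8],[-0.03,0,0]],[[0,-12,12],[-0.02,0,0]],[[0,-10.5,13.5],[-0.02,0,0]],[[0,-4,7],[0,0,0]]])

```text
t: 31.72
eef_pos: [0.5018, 0.0611, 0.1161]
ee_rot: [-2.358, -2.059, 0.004]
ft_force: [-3.6, -0.2, 4.0]
opening: 0.01
```

```bash
python3 - <<'E'
from h import *
lidnow();s,p,r=pose(); print(p)
plan([lidtgt(t,0) for t in (.06,0.0)],vmax=19.9)
E
```

```text
lid est 0.206 rad 0.1158 y 0.0006 F [-3.6 -0.2  4. ] open 0.009972489250978338 t 31.725 tilt [ 0.007  0.01  -0.001]
[0.50183891 0.06106076 0.11605111]
[[-0.7, -7.3, 15.1], [-0.011, -0.006, -0.001]],  # 1
[[0.0, -2.8, 6.3], [0.0, 0.0, 0.0]],  # 1
```

Emit:
move_arm(moves=[[[0,-4,8],[0,0,0]],[[0,-3,7],[0,0,0]],[[0,-2,6],[0,0,0]],[[0,-1,4],[0,0,0]]])

```text
t: 32.22
eef_pos: [0.4923, 0.0625, 0.0955]
ee_rot: [-2.356, -2.058, 0.008]
ft_force: [-17.6, -1.0, 38.9]
opening: 0.01
```

```bash
python3 - <<'E'
from h import *
lidnow()
E
```

```text
lid est 0.009 rad 0.1146 y 0.0008 F [-17.6  -1.   38.9] open 0.009988464437994577 t 32.225 tilt [ 0.006  0.013 -0.001]
```

The lid is at its stop (39 N, lid about 0.01 rad). I'll relax, release, retreat and check.

Emit:
move_arm(moves=[[[0,0,0],[0,0,0]],[[0,0,0],[0,0,0]]])

```text
t: 32.48
eef_pos: [0.4921, 0.0625, 0.096]
ee_rot: [-2.355, -2.058, 0.011]
ft_force: [-2.3, -0.2, 2.8]
opening: 0.01
```

Emit:
move_arm(moves=[[[0,0,0],[0,0,0]],[[0,0,0],[0,0,0]],[[0,0,0],[0,0,0]]], claw=-0.2)

```text
t: 32.85
eef_pos: [0.4928, 0.0625, 0.0947]
ee_rot: [-2.356, -2.058, 0.008]
ft_force: [-0.1, 0.0, 0.3]
opening: 0.0344
```

Emit:
move_arm(moves=[[[0,0,-10],[0,0,0]],[[0,0,-30],[0,0,0]],[[0,0,-50],[0,0,0]],[[0,0,-50],[0,0,0]],[[0,0,-50],[0,0,0]],[[0,0,0],[0,0,0]]])

```text
t: 33.6
eef_pos: [0.4952, 0.0612, 0.2935]
ee_rot: [-2.357, -2.059, 0.005]
ft_force: [0.1, 0.1, -0.2]
opening: 0.034
```

```bash
python3 - <<'E'
from h import *
import pickle
s,p,r=pose(); print(p,s['ft_force'],s['t'])
c=cam('side'); pickle.dump(c,open('side20.pkl','wb')); cv2.imwrite('pics/side20.png',cv2.resize(c['img'][150:330,130:370],None,fx=3.2,fy=3.2,interpolation=2))
c=cam('wrist'); pickle.dump(c,open('w20.pkl','wb')); cv2.imwrite('pics/w20.png',c['img'])
E
```

```text
[0.49522534 0.06117476 0.29346749] [ 0.05756638  0.07054153 -0.19117239] 33.6
```

View pics/side20.png

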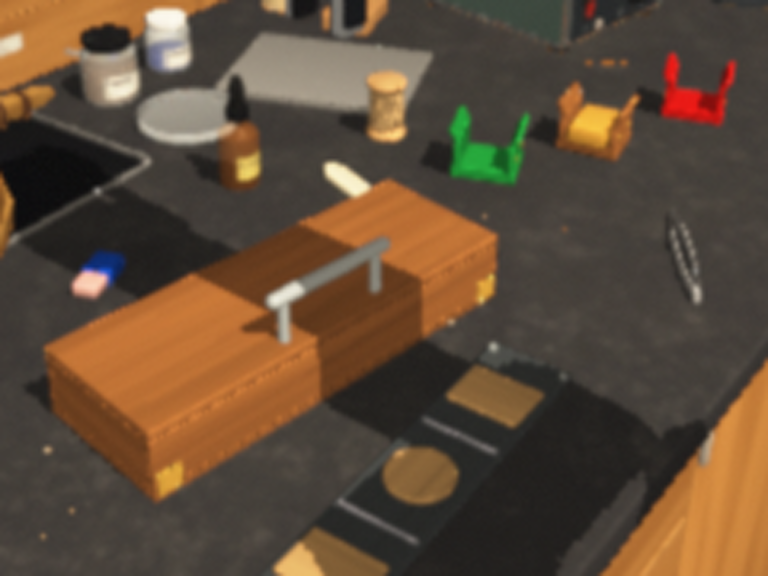

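View pics/w20.png

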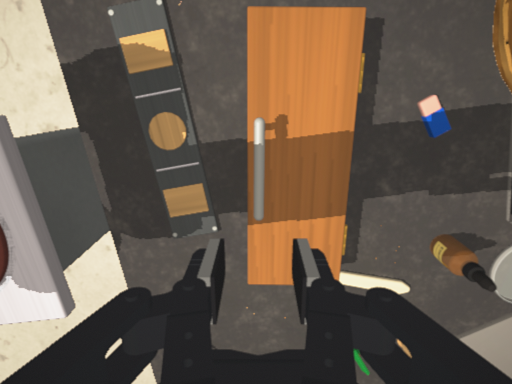

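```bash
python3 - <<'E'
from h import *
import pickle
s=pickle.load(open('side20.pkl','rb')); w=pickle.load(open('w20.pkl','rb'))
cv2.imwrite('pics/side20c.png',cv2.resize(s['img'][215:310,140:290],None,fx=5.3,fy=5.3,interpolation=2))
for uv in ((259.5,118),(259.5,220)):
  print([onz(w,*uv,z).round(4) for z in (.0915,)])
a,b=onz(w,259.5,117,.0915),onz(w,259.5,221,.0915); q=(a+b)/2-H; print('handle x rel hinge',q@ex,'len',np.linalg.norm(a-b))
E
```

```text
[array([0.5007, 0.1168, 0.0915])]
[array([0.4859, 0.0081, 0.0915])]
handle x rel hinge -0.10476621565067507 len 0.1119111369885932
```

View pics/side20c.png

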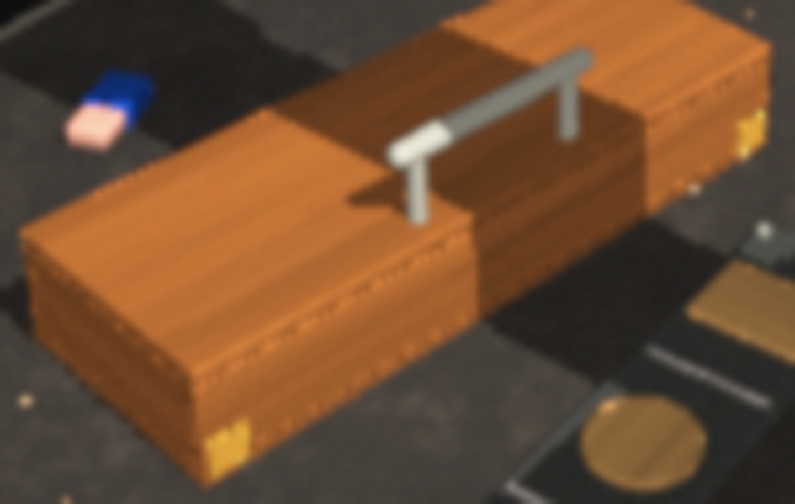

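The lid sits flush with no gap, the cake is in the wooden cradle and the bystanders are standing as before. Handing in.

```bash
python3 - <<'E'
from h import *
s=status.get_state(); print(s['t'],s['ft_force'].round(1),abs(s['qd']).max())
print(manip.close_job())
E
```

```text
33.7 [-0.5  0.3 -0.4] 0.04933760339096681
the job is handed in; nothing more can be done
None
```

The job is done and handed in at 33.7 s of the 72 s allowed. The board shows the disc on its middle field, so the cake in the middle place was the wrong one.

**What I did**
- I opened the lid to about 1.7 rad and took out the middle cake.
- I laid it on the free worktop at about (0.467, −0.186) and let go.
- I took it by its two short ends, reopening once for a lower, safer grip. I then set it in the wooden cradle with about 5 N of contact and released it.
- I shut the lid by its handle.

**Last checks**
- **Lid:** it is flush, with no gap visible in the side view. My estimate while pressing was about 0.01 rad.
- **Cake:** it lies flat between the cradle walls, about 1 mm off centre along the channel by the wrist view.
- **Other things:** the spool, dropper, folder and eraser look undisturbed. The two other cakes were in their places in the last pictures before the lid was shut.
- **Robot:** it is clear of everything.

**Forces:** the highest readings I saw were about 39 N up and 18 N sideways, about 43 N together, at the wrist while the fingers pressed the lid onto its stop. That is above the 40 N figure, but that limit is for the arm or gripper body and only the fingers were on the bar. It is well under the 120 N wrist limit. There was also about 15 N, briefly, when the cake met the worktop.

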